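Load the flow-cell test station and hold its enabling paddle at half travel

ROBOT

A 6-joint arm with a two-finger parallel gripper is mounted at the origin on a cart in front of the work surface, level with it; the furniture and walls round the work are solid. World frame = base frame: x ahead of the robot, y to its left, z up, the work surface at z = 0. Lengths are in m, angles in rad, forces in N, time in s.
With the tool pointing down it reaches from about 0.25 to 0.8 m from the base axis. Payload 8.5 kg.
Tool frame: the origin (TCP) lies on the front face of the gripper's body, between the roots of the fingers; the fingertips stand 73 mm ahead of it and the grasp point (between the pads) lies 54 mm ahead of it (bot.grip_point_offset is the distance from the TCP to the grasp point, in m); z points along the fingers, y is the direction in which the jaws open and shut (so a half turn about z gives the same grasp; the last joint's range is limited). The gripper opens to 85 mm and grips with 20 to 120 N. Pads are 22 mm wide; open, the fingers measure 114 mm over their backs; the gripper's body (76 mm by 85 mm) begins 54 mm behind the grasp point. The pads swing forward as they close: fully open they stand 13 mm farther back than shut.
Start: joints at [1.267, 0.238, -0.013, 1.319, 0, 1.571], TCP at [0.157, 0.501, 0.304] pointing down, gripper open.
Joint ranges: [-2.66, 2.66], [-1.03, 1.9], [-1.14, 1.46], [-1.82, 2.27], [-1.45, 1.34], [-3.14, 3.14]. Speed limits (rad/s): [2.22, 2.22, 2.79, 3.14, 3.14, 3.14].

INTERFACE

Orientations are given as a unit quaternion [x, y, z, w].
In Python, from rig import bot gives the robot as it stands.
- The arm moves only by the shell command python3 -m pendant 'ROWS' [OPENING] [FORCE]. ROWS is JSON, a list of rows, each an object with "xyz": the shift along the world's x, y, z in m, a list of three; "turn": the turn, a rotation vector about the world's x, y, z in rad, a list of three. A call has 1 to 8 rows; each row shifts and turns the commanded pose from where the row before left it; what a row does not reach is not made up. A row lasts 1/8 s, in which the tool goes at most 62.5 mm and 10.7 degrees, less where a joint would pass 70% of its speed; a pose out of reach is approached as far as the arm can. A call with a gripper value outside its range is refused whole. OPENING is the closure, from 0 (fully open) to 1 (shut), set as the call begins (- or left out, the last holds). The fingers move at their own pace and stop on an object; FORCE is the grip in N (left out, the last holds). Time passes only in rows, so rows that do not move let the fingers close. It gives the time, the measured TCP pose, the force and the opening at its end, in the units of the state.
- bot.sense(): the state, without advancing time (a new reading comes with each control period).
- bot.camera(name): name is "scene" or "top" or "wrist"; returns (picture, depth): 480x640x3 uint8, red, green, blue; 480x640 float32, m along the optical axis (not along the pixel's ray), 0 where there is no reading.
- bot.get_calibration(name): a dict with "fx", "fy", "cx", "cy" (pixels), "D" ([k1, k2, p1, p2, k3] as OpenCV has them; the pictures are not rectified), "cam_to_world" (4x4, takes a point from camera to world coordinates). Camera axes: x right, y up, looking along -z (the intrinsics and any distortion apply to the point x, -y, -z); pixel columns grow to the right and rows downward; lengths in m; the calibration is good to about 2 mm. A picture is of the moment at which its call begins: read the wrist's pose just before it. get_calibration takes no time and is no camera call; for the wrist camera it gives the pose at the moment of the call.
- bot.finish_job(): hands the job in, once; it reports no verdict.
The state is a dict: "t": time; "joints": joint angles; "qd": joint speeds; "joint_efforts": joint torques, N m; "tool_pos": TCP position; "ee_rot": TCP orientation; "force": force on the tool from outside, world axes, zero at the start; "ft_torque": the same for the moment, N m; "width": opening from 0.0 (shut) to 1.0 (fully open).
Only numpy, scipy, OpenCV 4.12 (cv2) and the standard library are available. Lean on these libraries where they do the work, as an engineer would, in place of code of your own. Each camera call takes 0.05 s, during which the arm holds its last target.

TASK

Put the two blue flow-cell cartridges into the two pockets of the grey test station, one in each, fully down and both with the brass tab in the notch at the pocket's far side, and let go of them. Then press the yellow hold-to-run paddle down half-way, so that its pointer stands at the green mark (about 0.2 rad of its travel), never pushing it through to the bottom, and finish while still holding it pressed there. Leave the white-capped jar, the small blue-capped bottle and the spanner on the right where they are.

Things in the scene. Friction and masses are not known exactly. Their poses are not given: they have to be found in the camera images.
- station: grey test station, plate 116 (x) x 240 (y) x 12 mm, fixed; origin: centre of its underside; +x points away from the robot at yaw 0, +y left. Two pockets at its left and middle, the paddle at its right (y = -90 mm). Right of the paddle's near end stands a white scale post 9 mm wide, its top 74 mm above the table, with a green mark and a red one below it
- pocket_left (a point): left pocket: centre of its floor, 12 mm above the table; axes as the station's. Inside 66 (x) x 40 (y) mm (3 mm of play each way), black walls 5 mm thick, 8 mm high. A cartridge is seated when its underside lies on this floor with its tab in the notch
- pocket_right (a point): right (mid-station) pocket: centre of its floor, 12 mm above the table; axes as the station's. Inside 66 (x) x 40 (y) mm (3 mm of play each way), black walls 5 mm thick, 8 mm high. A cartridge is seated when its underside lies on this floor with its tab in the notch. 84 mm from the left one; the paddle's centre line is 91 mm further right
- notch_left (a point): middle of the 18 mm wide notch in that pocket's far (+x) wall, at floor height, 35 mm from the pocket's centre; a yellow mark lies behind it. The cartridge's tab goes here
- notch_right (a point): middle of the 18 mm wide notch in that pocket's far (+x) wall, at floor height, 35 mm from the pocket's centre; a yellow mark lies behind it. The cartridge's tab goes here
- cartridge_a: blue flow-cell cartridge, block 60 (x) x 34 (y) x 42 mm high, 0.15 kg, standing upright, with a brass tab 12 mm wide, 12 high, 10 long at the foot of its +x end; a white dash on top is nearer that end. Origin: centre of the block's underside, tab not counted. Grasp across the 34 mm, fingertips 12 mm or more above its underside, to clear the pocket walls
- cartridge_b: blue flow-cell cartridge, block 60 (x) x 34 (y) x 42 mm high, 0.15 kg, standing upright, with a brass tab 12 mm wide, 12 high, 10 long at the foot of its +x end; a white dash on top is nearer that end. Origin: centre of the block's underside, tab not counted. Grasp across the 34 mm, fingertips 12 mm or more above its underside, to clear the pocket walls. Either fits either pocket
- tab_a (a point): middle of that cartridge's tab at underside height, 35 mm along the cartridge's +x from its origin; lies over a notch point when seated
- tab_b (a point): middle of that cartridge's tab at underside height, 35 mm along the cartridge's +x from its origin; lies over a notch point when seated
- paddle (a joint): yellow spring paddle, 34 mm wide, 84 long, hinged at its far end (45 mm above the table, station x = +36 mm), nose up when free. In rad: 0 = free, grows as its near end is pressed down, 0.2 = level, pointer at the middle of the green mark, 0.4 = bottom stop. Springs back when let go; at the pad it takes about 4 N to start, 8 N at 0.2, 12 N at the bottom
- paddle_pad (a point): point on top of the ribbed black rubber pad (30 x 28 mm) where the paddle is pressed, 65 mm from the hinge; moves with the paddle: 64 mm above the table when free, 51 mm at 0.2 rad, about 13 mm down per 0.2 rad
- fitting_jar: white-capped jar 45 mm wide, 58 mm high, bystander; origin centre of underside
- bottle_100_table: small blue-capped clear bottle 56 mm wide, 100 mm high, bystander; origin centre of underside
- spanner: spanner 116 mm long lying at the right front, bystander
Not all that is in view belongs to the job. Leave any orange look-alike of the cartridge_a alone.

How it is judged:
On the way, in this order (a step that is already met when the one before it is completed fails the run):
1. both cartridges are seated in separate pockets, tabs in the notches, and let go, the paddle still free ((((distance between cartridge_a and pocket_left below 0.0065 m and distance between tab_a and notch_left below 0.0075 m and z of cartridge_a in the frame of pocket_left below 0.0025 m and angle between cartridge_a's own z axis and vertical below 0.06 rad) and (distance between cartridge_b and pocket_right below 0.0065 m and distance between tab_b and notch_right below 0.0075 m and z of cartridge_b in the frame of pocket_right below 0.0025 m and angle between cartridge_b's own z axis and vertical below 0.06 rad)) or ((distance between cartridge_a and pocket_right below 0.0065 m and distance between tab_a and notch_right below 0.0075 m and z of cartridge_a in the frame of pocket_right below 0.0025 m and angle between cartridge_a's own z axis and vertical below 0.06 rad) and (distance between cartridge_b and pocket_left below 0.0065 m and distance between tab_b and notch_left below 0.0075 m and z of cartridge_b in the frame of pocket_left below 0.0025 m and angle between cartridge_b's own z axis and vertical below 0.06 rad))) and contact force between each of cartridge_a, cartridge_b and the fingers below 0.2 N and contact force between each of cartridge_a, cartridge_b and the arm below 0.2 N and value of joint paddle below 0.08 rad), for 0.2 s.
2. the robot holds the paddle pressed at the green mark for one second ((((distance between cartridge_a and pocket_left below 0.0065 m and distance between tab_a and notch_left below 0.0075 m and z of cartridge_a in the frame of pocket_left below 0.0025 m and angle between cartridge_a's own z axis and vertical below 0.06 rad) and (distance between cartridge_b and pocket_right below 0.0065 m and distance between tab_b and notch_right below 0.0075 m and z of cartridge_b in the frame of pocket_right below 0.0025 m and angle between cartridge_b's own z axis and vertical below 0.06 rad)) or ((distance between cartridge_a and pocket_right below 0.0065 m and distance between tab_a and notch_right below 0.0075 m and z of cartridge_a in the frame of pocket_right below 0.0025 m and angle between cartridge_a's own z axis and vertical below 0.06 rad) and (distance between cartridge_b and pocket_left below 0.0065 m and distance between tab_b and notch_left below 0.0075 m and z of cartridge_b in the frame of pocket_left below 0.0025 m and angle between cartridge_b's own z axis and vertical below 0.06 rad))) and value of joint paddle between 0.125 and 0.275 rad and (contact force between paddle and the fingers above 3 N or contact force between paddle and the arm above 3 N)), for 1 s.
At the end, for the whole second after the job is handed in: Both cartridges lie seated in separate pockets (within 6.5 mm of the floor centre, tab within 7.5 mm of the notch point, underside within 2.5 mm of the floor, upright), not touched by the robot; the robot presses the paddle with more than 3 N and keeps it still between 0.125 and 0.275 rad (all of step 2 and contact force between each of cartridge_a, cartridge_b and the fingers below 0.2 N and contact force between each of cartridge_a, cartridge_b and the arm below 0.2 N and velocity of joint paddle between -0.1 and 0.1 rad/s); the arm keeps its last pose, push and grip.
It fails at once if the paddle is pushed through past 0.36 rad, to the bottom (value of joint paddle above 0.36 rad).
It fails at once if the jar is shifted by more than 20 mm (distance of fitting_jar from where it was at the start of the episode above 0.02 m).
It fails at once if the small bottle is shifted by more than 20 mm (distance of bottle_100_table from where it was at the start of the episode above 0.02 m).
It fails at once if the spanner is shifted by more than 20 mm (distance of spanner from where it was at the start of the episode above 0.02 m).
It also fails if it takes over 67 s, if anything falls off the work surface, if the arm or the gripper's body presses on something with over 40 N, if the wrist force passes 120 N, or if a joint passes its speed limit or range.

## Working session

There is one attempt and no reset: what is moved stays moved. The work goes in short steps, Python scripts to look and compute and a shell command to move; the robot and the scene stay as the last step left them, time stands still between calls to the robot, and variables do not carry over. Pictures are saved under pics/ and viewed, and the job is handed in when it is done.

```bash
ls; mkdir -p pics
python3 - <<'E'
from rig import bot
import cv2,numpy as np
print(bot.sense()); print(bot.grip_point_offset)
for n in ["scene","top","wrist"]:
    c=bot.get_calibration(n); print(n,c)
    p,d=bot.camera(n); cv2.imwrite(f"pics/{n}0.png",p[:,:,::-1]); np.save(f"pics/{n}0.npy",d)
    np.savez(f"pics/{n}0c.npz",p=p,d=d,fx=c['fx'],fy=c['fy'],cx=c['cx'],cy=c['cy'],D=c['D'],T=c['cam_to_world'])
E
```

```text
pics
{'t': 0.0, 'joints': array([ 1.26701707e+00,  2.38765820e-01, -1.42574059e-02,  1.31921236e+00,
        4.22495106e-06,  1.57081575e+00]), 'qd': array([ 5.65527962e-05, -1.48083472e-03,  6.03798541e-04, -7.13012269e-05,
       -1.35041116e-03, -9.50602980e-04]), 'joint_efforts': array([-5.91638109e-04, -5.38785911e+01,  3.46438551e+01,  1.85403699e-02,
       -2.37274762e-04, -2.40185489e-05]), 'tool_pos': array([0.15694608, 0.5006575 , 0.30328418]), 'ee_rot': array([ 1.51315837e-01,  9.88485205e-01, -7.11023853e-04, -1.10965408e-04]), 'force': array([ 0.69334997, -0.05945751,  0.30272345]), 'ft_torque': array([-0.00847935,  0.00619276, -0.03462183]), 'width': 0.999442907348475}
0.0539
scene {'fx': 464.10588990551133, 'fy': 464.10588990551133, 'cx': 329.7271396927077, 'cy': 247.51148078109557, 'D': array([-0.03447153,  0.        ,  0.        ,  0.        ,  0.        ]), 'cam_to_world': array([[ 0.85403665,  0.36398413, -0.37166781,  0.02441898],
       [-0.51990927,  0.5728021 , -0.63371295, -0.91903763],
       [-0.01776935,  0.73444762,  0.67843271,  0.9452782 ],
       [ 0. 
[... 337 characters left out ...]
.0193809 , -0.02228118, -0.11549765],
       [-0.01879555,  0.16441963,  0.98621139,  1.56648233],
       [ 0.        ,  0.        ,  0.        ,  1.        ]])}
wrist {'fx': 332.0369831464631, 'fy': 332.0369831464631, 'cx': 322.5468159539095, 'cy': 240.4533657943316, 'D': array([-0.0502257,  0.       ,  0.       ,  0.       ,  0.       ]), 'cam_to_world': array([[ 2.98617108e-01, -9.07661712e-01, -2.94920396e-01,
         8.10501264e-02],
       [ 9.54372886e-01,  2.83850703e-01,  9.27425062e-02,
         5.24264930e-01],
       [-4.65460196e-04, -3.09158529e-01,  9.51010403e-01,
         3.72131820e-01],
       [ 0.00000000e+00,  0.00000000e+00,  0.00000000e+00,
         1.00000000e+00]])}
```

View pics/top0.png

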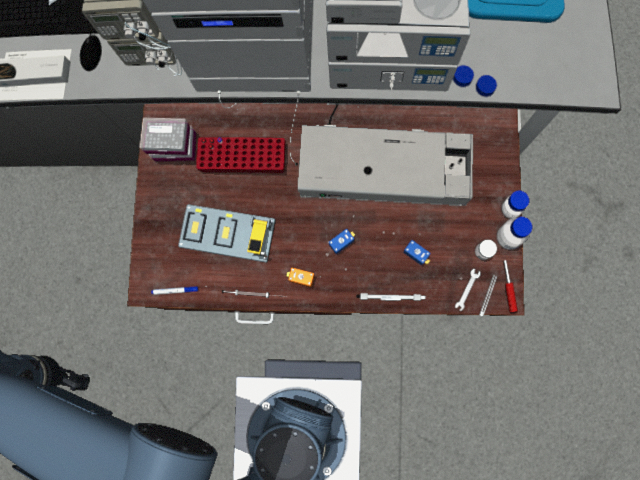

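View pics/scene0.png

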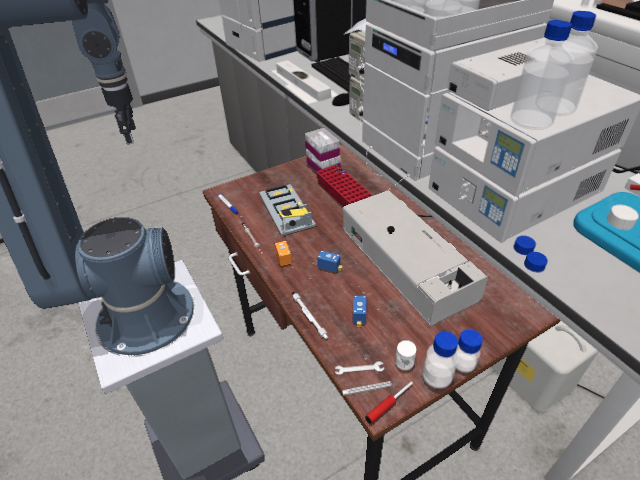

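View pics/wrist0.png

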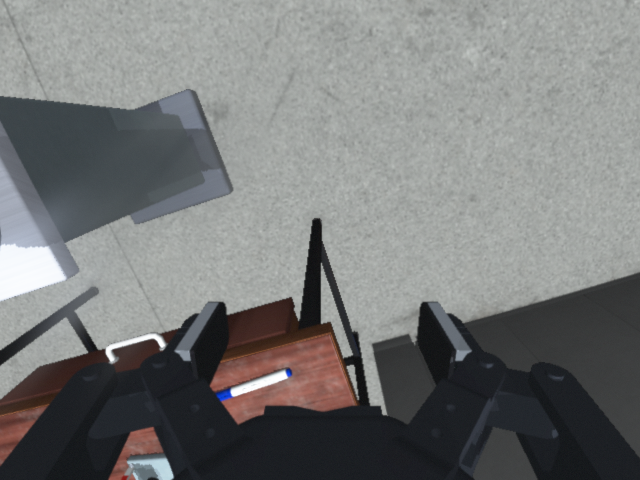

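The top view shows the station at about (227,232), blue cartridges at about (342,240) and (417,252), and the orange look-alike at (300,277). Next I'll zoom in and measure.

```bash
cat > h.py <<'E'
import numpy as np,cv2
def load(n): return dict(np.load(f"pics/{n}c.npz"))
def K(c): return np.array([[c['fx'],0,c['cx']],[0,c['fy'],c['cy']],[0,0,1]],float)
def snap(bot,name,tag):
    c=bot.get_calibration(name); s=bot.sense(); p,d=bot.camera(name)
    np.savez(f"pics/{tag}c.npz",p=p,d=d,fx=c['fx'],fy=c['fy'],cx=c['cx'],cy=c['cy'],D=c['D'],T=c['cam_to_world'])
    cv2.imwrite(f"pics/{tag}.png",p[:,:,::-1]); return load(tag)
def rays(c,uv):
    n=cv2.undistortPoints(np.array(uv,float).reshape(-1,1,2),K(c),c['D'])[:,0]
    r=np.c_[n[:,0],-n[:,1],-np.ones(len(n))]
    return r@c['T'][:3,:3].T
def atz(c,uv,z):
    r=rays(c,uv); o=c['T'][:3,3]; return o+r*((z-o[2])/r[:,2])[:,None]
def dep(c,uv):
    uv=np.array(uv,float).reshape(-1,2); r=rays(c,uv); i=np.round(uv).astype(int)
    return c['T'][:3,3]+r*c['d'][i[:,1],i[:,0]][:,None]
def cloud(c,u0,u1,v0,v1):
    U,V=np.meshgrid(np.arange(u0,u1),np.arange(v0,v1)); uv=np.c_[U.ravel(),V.ravel()]
    return uv,dep(c,uv),c['p'][uv[:,1],uv[:,0]]
def proj(c,P):
    P=np.array(P,float).reshape(-1,3); q=(P-c['T'][:3,3])@c['T'][:3,:3]; q=q*[1,-1,-1]
    return cv2.projectPoints(q,np.zeros(3),np.zeros(3),K(c),c['D'])[0][:,0]
E
python3 - <<'E'
from h import *
c=load('top0'); p=c['p'][:,:,::-1]
cv2.imwrite('pics/topA.png',cv2.resize(p[195:270,170:290],None,fx=6,fy=6,interpolation=cv2.INTER_CUBIC))
cv2.imwrite('pics/topB.png',cv2.resize(p[215:295,280:440],None,fx=5,fy=5,interpolation=cv2.INTER_CUBIC))
for uv in [(342,240),(417,252),(300,277),(182,245),(272,216),(227,250),(225,205)]: print(uv,dep(c,uv))
print(dep(c,[(320,270),(380,270)]))
# blue cartridges
hsv=cv2.cvtColor(c['p'],cv2.COLOR_RGB2HSV)
for (u0,u1,v0,v1) in [(325,360,225,258),(400,436,236,270)]:
    uv,P,col=cloud(c,u0,u1,v0,v1)
    h=hsv[uv[:,1],uv[:,0]]
    m=(P[:,2]>0.03)
    Q=P[m]; print(m.sum(),Q.mean(0),Q[:,2].min(),Q[:,2].max(),cv2.minAreaRect((Q[:,:2]*1000).astype(np.float32)))
E
```

```text
(342, 240) [[ 0.50067583 -0.10307923  0.04217488]]
(417, 252) [[ 0.47404635 -0.2935148   0.03966062]]
(300, 277) [[0.4047117  0.00070067 0.03915546]]
(182, 245) [[0.48419737 0.31647619 0.01049589]]
(272, 216) [[0.56734866 0.08226931 0.00246795]]
(227, 250) [[0.47342144 0.19541457 0.01141881]]
(225, 205) [[0.59509063 0.20909333 0.0017803 ]]
[[ 4.27892293e-01 -4.75338843e-02  1.04254702e-04]
 [ 4.31197360e-01 -2.02530959e-01 -1.55220255e-03]]
328 [ 0.49595515 -0.10119495  0.06980368] 0.030303692502285928 1.566482327064968 ((392.39361572265625, -94.17859649658203), (62.17118835449219, 276.2567138671875), 85.97728729248047)
323 [ 0.47157838 -0.28924991  0.07015575] 0.030027607460600958 1.566482327064968 ((366.99798583984375, -216.13221740722656), (58.31398010253906, 303.2607727050781), 54.805206298828125)
```

```bash
ls pics
```

```text
scene0.npy
scene0.png
scene0c.npz
top0.npy
top0.png
top0c.npz
topA.png
topB.png
wrist0.npy
wrist0.png
wrist0c.npz
```

View pics/topA.png

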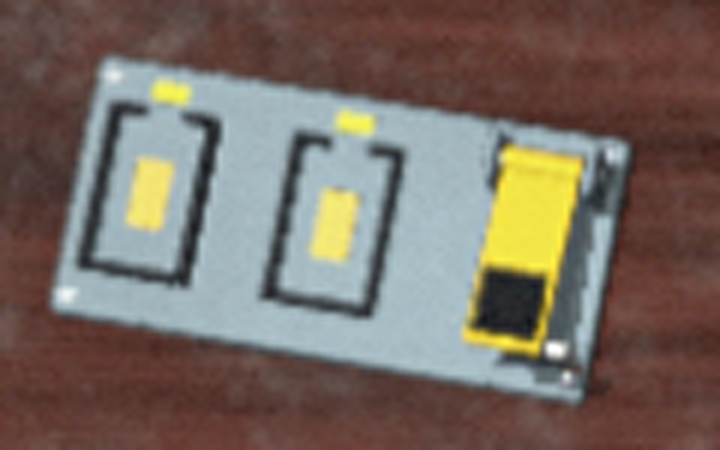

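View pics/topB.png

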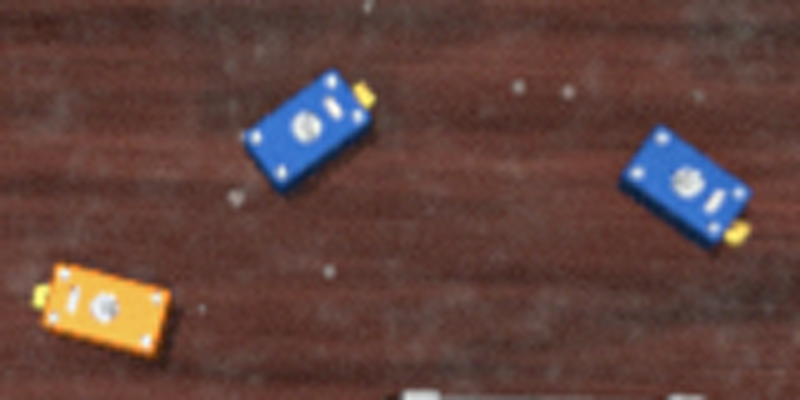

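Run:
```python
from h import *
c=load('top0')
f=lambda l,o,s:[((x+.5)/s-.5+o[0],(y+.5)/s-.5+o[1]) for x,y in l]
print(dep(c,f([(520,88),(400,250)],(280,215),5)))
for n,l in [('c1',[(307,128),(333,106)]),('c2',[(687,183),(714,202)])]:
    P=atz(c,f(l,(280,215),5),0.042);d=P[1]-P[0];print(n,P[0],np.degrees(np.arctan2(d[1],d[0])))
    # corner screws midpoint
for n,l in [('c1screws',[(256,137),(282,173),(331,81),(358,117)]),('c2screws',[(661,138),(637,173),(739,193),(714,229)])]:
    P=atz(c,f(l,(280,215),5),0.042);d=P[2:].mean(0)-P[:2].mean(0);print(n,P.mean(0),np.degrees(np.arctan2(d[1],d[0])),np.linalg.norm(d))
P=atz(c,f([(107,60),(630,140),(582,400),(53,308)],(170,195),6),0.012)
print(P,P.mean(0)); d=(P[0]+P[3]-P[1]-P[2])/2; print(np.degrees(np.arctan2(d[1],d[0]))-90,np.linalg.norm(d))
s=P.mean(0)
```

```text
[[ 0.52980999 -0.21060546  0.00262078]
 [ 0.44393414 -0.14952597  0.00080448]]
c1 [ 0.50014151 -0.10055707  0.042     ] -48.24162328110712
c2 [ 0.47574936 -0.29323922  0.042     ] -124.53065501364836
c1screws [ 0.50068083 -0.10043896  0.042     ] -51.92404913543107 0.047802995711228466
c2screws [ 0.47565081 -0.29361894  0.042     ] -125.01937874569275 0.04810090532256383
[[0.59254466 0.30847832 0.012     ]
 [0.56045142 0.07408075 0.012     ]
 [0.4462219  0.09043663 0.012     ]
 [0.48133891 0.32558513 0.012     ]] [0.52013922 0.19964521 0.012     ]
-8.14591514398829 0.2371659371506866
```

```bash
python3 -m pendant '[{"xyz":[0.04,-0.03,0],"turn":[0,0,0.02]},{"xyz":[0.045,-0.037,0],"turn":[0,0,0.02]},{"xyz":[0.045,-0.037,0],"turn":[0,0,0.02]},{"xyz":[0.045,-0.037,0],"turn":[0,0,0.02]},{"xyz":[0.045,-0.037,0],"turn":[0,0,0.02]},{"xyz":[0.045,-0.037,0],"turn":[0,0,0.02]},{"xyz":[0.045,-0.037,0],"turn":[0,0,0.02]},{"xyz":[0.04,-0.03,0],"turn":[0,0,0.02]}]' 0
python3 -m pendant '[{"xyz":[0,0,0],"turn":[0,0,0]},{"xyz":[0,0,0],"turn":[0,0,0]}]'
python3 - <<'E'
from h import *
from rig import bot
s=bot.sense();print(s['t'],s['tool_pos'],s['ee_rot'],s['qd'].max(),s['force'])
snap(bot,'wrist','w1')
E
```

```text
t: 1.15
tool_pos: [0.5084, 0.2172, 0.3037]
ee_rot: [0.072, 0.997, -0.0, -0.0]
force: [0.2, 0.3, 0.7]
width: 1.001
t: 1.4
tool_pos: [0.5068, 0.2188, 0.3035]
ee_rot: [0.072, 0.997, -0.0, -0.001]
force: [0.0, 0.4, 0.3]
width: 1.003
1.4 [0.50676026 0.21879777 0.30346299] [ 7.22592220e-02  9.97385712e-01 -1.84970714e-04 -5.58417371e-04] 0.02392926138118826 [0.04735831 0.39397796 0.26475806]
```

View pics/w1.png

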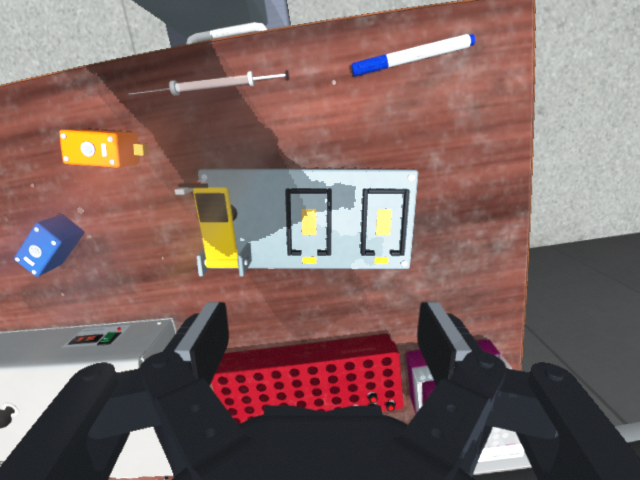

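The wrist view shows the station at (200–417, 170–270), its pockets centred at about (309,222) and (384,222), and the paddle at (217,228). I'll zoom in on it.

Run:
```python
from h import *
c=load('w1'); p=c['p'][:,:,::-1]
cv2.imwrite('pics/w1z.png',cv2.resize(p[160:285,180:440],None,fx=3,fy=3,interpolation=cv2.INTER_CUBIC))
def unc(c,uv):
    return dep(c,uv)
print(dep(c,[(260,240),(260,255),(345,230),(340,290),(300,150)]))
```

```text
[[ 0.53324215  0.14240758  0.01068335]
 [ 0.5509919   0.13889318  0.01140433]
 [ 0.53536764  0.24026891  0.01084601]
 [ 0.61543802  0.22491995 -0.00176336]
 [ 0.44172625  0.20331903 -0.00093026]]
```

View pics/w1z.png

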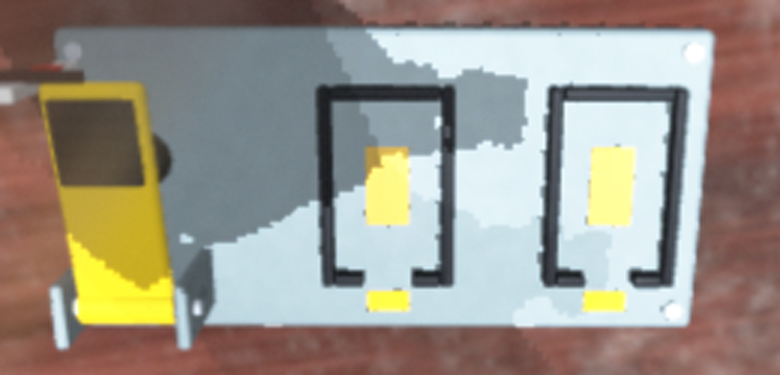

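```bash
cat > fit.py <<'E'
from h import *
from scipy.optimize import least_squares
def fitst(c,obs,x0,dxf=True):
    def res(v):
        r=[]
        R=np.array([[np.cos(v[2]),-np.sin(v[2])],[np.sin(v[2]),np.cos(v[2])]])
        for (k,px) in obs:
            x,y,z=k[:3]; x=x+(v[3] if len(k)>3 else 0)
            P=np.r_[R@[x,y]+v[:2],z]; r+=list(proj(c,P)[0]-px)
        return np.array(r)
    s=least_squares(res,x0); return s.x,s.fun.reshape(-1,2)
E
python3 - <<'E'
from fit import *
c=load('w1')
f=lambda x,y:np.array([(x+.5)/3-.5+180,(y+.5)/3-.5+160])
o=[]
for x,y,u,v in [(-58,-120,57,27),(-58,120,714,30),(58,120,690,326)]: o.append(((x/1e3,y/1e3,.012),f(u,v)))
for yc,l in [(1,[(-38,-25,317,86),(-38,25,455,86),(38,-25,324,287),(38,25,453,287)]),(85,[(-38,-25,550,88),(-38,25,688,88),(38,-25,542,287),(38,25,673,286)])]:
    for x,y,u,v in l:o.append(((x/1e3,(yc+y)/1e3,.020,1),f(u,v)))
v,r=fitst(c,o,[.52,.2,-.14,0]); print(v,np.degrees(v[2])); print(r.round(2))
E
```

```text
[ 5.18801960e-01  2.00188756e-01 -1.47487208e-01 -1.14793564e-04] -8.450394538112576
[[-2.89  0.08]
 [ 1.39 -0.39]
 [ 0.44  0.92]
 [-0.84 -0.05]
 [ 0.18  0.07]
 [-1.07 -0.03]
 [ 0.07  0.12]
 [ 0.47 -0.45]
 [ 1.21 -0.15]
 [ 0.41  0.2 ]
 [ 0.65  0.63]]
```

Run:
```python
from fit import *
c=load('w1')
f=lambda x,y:np.array([(x+.5)/3-.5+180,(y+.5)/3-.5+160])
o=[]
for yc,l in [(1,[(-38,-25,317,86),(-38,25,455,86),(38,-25,324,287),(38,25,453,287)]),(85,[(-38,-25,550,88),(-38,25,688,88),(38,-25,542,287),(38,25,673,286)])]:
    for x,y,u,v in l:o.append(((x/1e3,(yc+y)/1e3,.020),f(u,v)))
v,r=fitst(c,o,[.52,.2,-.14]); print(v,np.degrees(v[2])); print(r.round(2))
for q in o: print(atz(c,q[1],.02)[0].round(4))
```

```text
[ 0.51875198  0.20004541 -0.14539655] -8.33060890853426
[[-1.05  0.08]
 [-0.03  0.1 ]
 [-1.13  0.09]
 [ 0.01  0.14]
 [ 0.26 -0.49]
 [ 1.01 -0.28]
 [ 0.35  0.17]
 [ 0.6   0.51]]
[0.4778 0.1829 0.02  ]
[0.4848 0.2313 0.02  ]
[0.553  0.1721 0.02  ]
[0.5599 0.2203 0.02  ]
[0.4903 0.2646 0.02  ]
[0.4972 0.3133 0.02  ]
[0.5648 0.2535 0.02  ]
[0.5716 0.3027 0.02  ]
```

```bash
python3 -m pendant '[{"xyz":[0,-0.03,0],"turn":[0,0,-0.07]},{"xyz":[0,-0.048,0],"turn":[0,0,-0.12]},{"xyz":[-0.002,-0.048,-0.01],"turn":[0,0,-0.12]},{"xyz":[-0.002,-0.048,-0.02],"turn":[0,0,-0.12]},{"xyz":[-0.002,-0.048,-0.02],"turn":[0,0,-0.12]},{"xyz":[-0.002,-0.048,-0.02],"turn":[0,0,-0.12]},{"xyz":[-0.002,-0.04,-0.01],"turn":[0,0,-0.09]},{"xyz":[0,-0.01,0],"turn":[0,0,0]}]'
python3 -m pendant '[{"xyz":[0,0,0],"turn":[0,0,0]},{"xyz":[0,0,0],"turn":[0,0,0]}]'
python3 - <<'E'
from h import *
from rig import bot
s=bot.sense();print(s['t'],s['tool_pos'],s['ee_rot'],s['qd'].max(),s['force'])
snap(bot,'wrist','w2')
E
```

```text
t: 2.45
tool_pos: [0.4962, -0.1016, 0.2234]
ee_rot: [0.437, 0.899, -0.0, -0.001]
force: [1.2, 1.1, 0.5]
width: 1.0
t: 2.7
tool_pos: [0.4973, -0.0997, 0.2244]
ee_rot: [0.436, 0.9, 0.0, 0.0]
force: [-0.3, 0.3, -0.0]
width: 1.002
2.7 [ 0.49728872 -0.09972877  0.2243646 ] [4.35617811e-01 9.00131661e-01 2.13489291e-04 2.66304456e-04] 0.0025508175610673 [-0.33276116  0.31568474 -0.00379378]
```

View pics/w2.png

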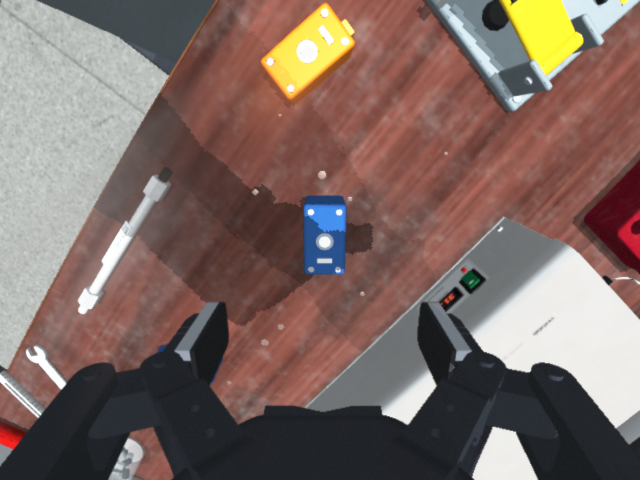

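The cartridge's centre disc is at (324.5,242), nearly square to the jaws. I'll measure its pose in the tool frame.

```bash
cat >> h.py <<'E'
def tf(tp,q):
    from scipy.spatial.transform import Rotation as R
    return np.array(tp),R.from_quat(q).as_matrix()
E
python3 - <<'E'
from h import *
c=load('w2'); p=c['p'][:,:,::-1]
cv2.imwrite('pics/w2z.png',cv2.resize(p[185:290,270:380],None,fx=6,fy=6,interpolation=cv2.INTER_CUBIC))
E
```

```text
(no output)
```

View pics/w2z.png

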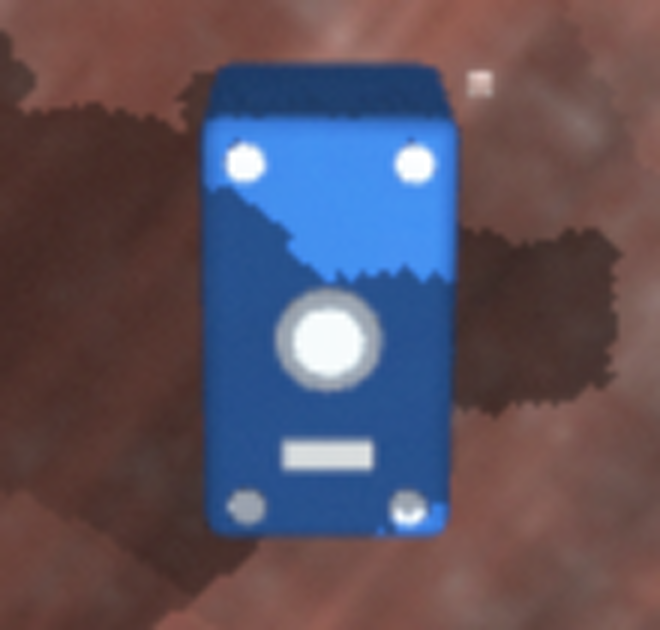

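Run:
```python
from h import *
c=load('w2')
f=lambda l:np.array([((x+.5)/6-.5+270,(y+.5)/6-.5+185) for x,y in l])
t,R=tf([ 0.49728872,-0.09972877,0.2243646 ],[4.35617811e-01,9.00131661e-01,2.13489291e-04,2.66304456e-04])
for n,l in [('corn',[(203,118),(458,118),(450,536),(208,536)]),('scr',[(245,163),(414,163),(408,507),(247,507)])]:
    P=atz(c,f(l),.042); print(n,P.mean(0),((P.mean(0)-t)@R).round(4)); d=P[2:].mean(0)-P[:2].mean(0); print(np.degrees(np.arctan2(d[1],d[0])),np.linalg.norm(d),np.linalg.norm(P[1]-P[0]),np.linalg.norm(P[2]-P[3]))
P=atz(c,f([(328,340)]),.042);print(P,(P-t)@R)
print("jaw az",np.degrees(np.arctan2(R[1,1],R[0,1])))
```

```text
corn [ 0.49982422 -0.10047342  0.042     ] [-0.0021  0.0014  0.1824]
-51.70822864936711 0.058209203467105085 0.032669242878255664 0.03318629501249967
scr [ 0.50018891 -0.10120215  0.042     ] [-0.0029  0.0012  0.1824]
-51.84027471392217 0.04799778465220707 0.021798793136585722 0.021965476756442188
[[ 0.50015354 -0.10126099  0.042     ]] [[-0.00292564  0.00118357  0.18236623]]
jaw az 38.35077664241376
```

```bash
python3 -m pendant '[{"xyz":[0.003,-0.0012,-0.02],"turn":[0,0,0]},{"xyz":[0,0,-0.04],"turn":[0,0,0]},{"xyz":[0,0,-0.04],"turn":[0,0,0]},{"xyz":[0,0,-0.026],"turn":[0,0,0]},{"xyz":[0,0,-0.01],"turn":[0,0,0]},{"xyz":[0,0,0],"turn":[0,0,0]}]' 0
python3 -m pendant '[{"xyz":[0,0,0],"turn":[0,0,0]},{"xyz":[0,0,0],"turn":[0,0,0]},{"xyz":[0,0,0],"turn":[0,0,0]},{"xyz":[0,0,0],"turn":[0,0,0]},{"xyz":[0,0,0],"turn":[0,0,0]},{"xyz":[0,0,0],"turn":[0,0,0]}]' 1 40
```

```text
t: 3.5
tool_pos: [0.5002, -0.1017, 0.088]
ee_rot: [0.436, 0.9, -0.0, -0.0]
force: [-0.4, -0.8, -0.1]
width: 0.999
t: 4.25
tool_pos: [0.5005, -0.1024, 0.0887]
ee_rot: [0.437, 0.9, 0.0, 0.001]
force: [-0.6, 0.2, 6.5]
width: 0.394
```

```bash
python3 -m pendant '[{"xyz":[0,0,0.02],"turn":[0,0,0]},{"xyz":[0,0,0.045],"turn":[0,0,0]},{"xyz":[0.003,0.02,0.045],"turn":[0,0,0.05]},{"xyz":[0.007,0.045,0],"turn":[0,0,0.1]},{"xyz":[0.007,0.048,0],"turn":[0,0,0.1]},{"xyz":[0.008,0.048,0],"turn":[0,0,0.1]},{"xyz":[0.008,0.048,0],"turn":[0,0,0.1]},{"xyz":[0.008,0.048,0],"turn":[0,0,0.1]}]'
python3 -m pendant '[{"xyz":[0.008,0.048,0],"turn":[0,0,0.1]},{"xyz":[0.008,0.045,0],"turn":[0,0,0.1]},{"xyz":[0.006,0.025,0],"turn":[0,0,0.005]},{"xyz":[0.006,0.005,0],"turn":[0,0,0]},{"xyz":[0,0,0],"turn":[0,0,0]},{"xyz":[0,0,0],"turn":[0,0,0]}]'
python3 - <<'E'
from h import *
from rig import bot
s=bot.sense();print(s['t'],s['tool_pos'],s['ee_rot'],s['qd'].max(),s['force'],s['width'])
c=snap(bot,'wrist','w3'); np.savez('pics/w3s.npz',t=s['tool_pos'],q=s['ee_rot'])
cv2.imwrite('pics/w3z.png',cv2.resize(c['p'][100:300,180:440,::-1],None,fx=3,fy=3,interpolation=cv2.INTER_CUBIC))
E
```

```text
t: 5.25
tool_pos: [0.541, 0.1562, 0.198]
ee_rot: [0.174, 0.985, -0.0, 0.0]
force: [0.5, 0.1, -2.5]
width: 0.391
t: 6.0
tool_pos: [0.5689, 0.2766, 0.1979]
ee_rot: [0.075, 0.997, -0.0, -0.0]
force: [-0.0, 0.5, -1.8]
width: 0.393
6.0 [0.56890994 0.27659819 0.19785747] [ 7.49352817e-02  9.97188336e-01 -2.76659277e-04 -2.21785281e-04] 0.0008892196480399918 [-0.02230038  0.49218417 -1.76836974] 0.39280053772055945
```

View pics/w3.png

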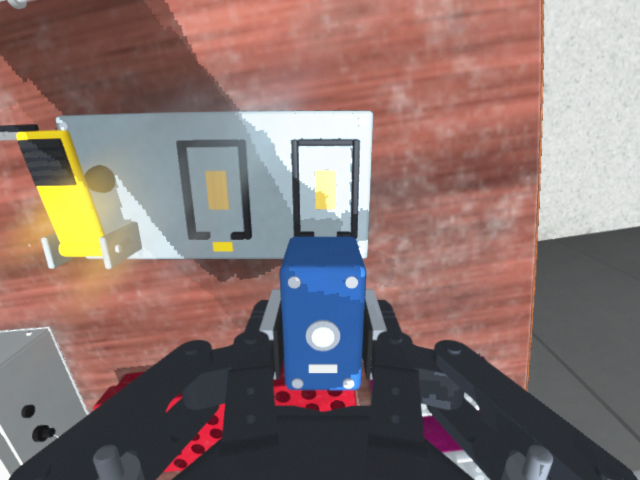

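View pics/w3z.png

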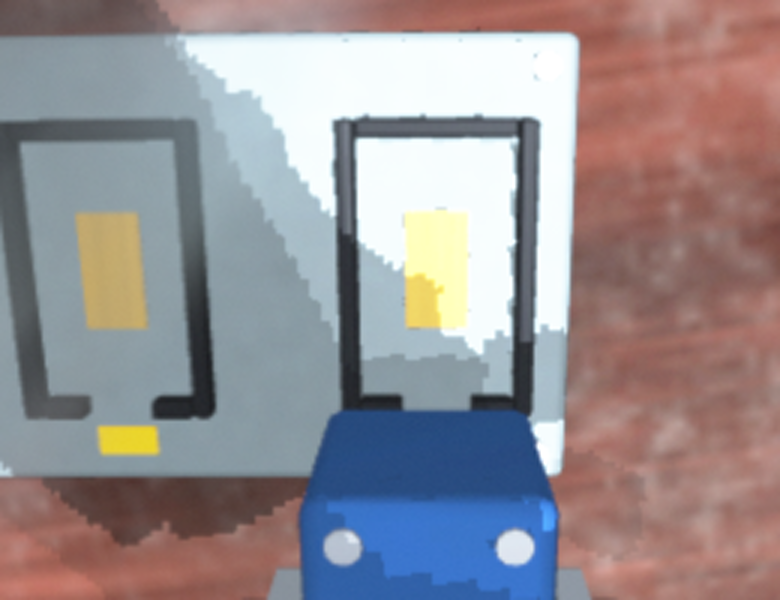

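```bash
cat > fit2.py <<'E'
from fit import *
def fitz(c,obs,x0,s,o0):
    def res(v):
        R=np.array([[np.cos(v[2]),-np.sin(v[2])],[np.sin(v[2]),np.cos(v[2])]])
        P=np.array([np.r_[R@np.array(k[:2])+v[:2],k[2]+(v[3] if len(v)>3 else 0)] for k,_ in obs])
        return (proj(c,P)-np.array([p for _,p in obs])).ravel()
    s_=least_squares(res,x0); return s_.x,s_.fun.reshape(-1,2)
E
python3 - <<'E'
from fit2 import *
c=load('w3'); s=np.load('pics/w3s.npz'); t,R=tf(s['t'],s['q'])
f=lambda x,y:np.array([(x+.5)/3-.5+180,(y+.5)/3-.5+100])
o=[]
for yc,l in [(1,[(-38,25,197,120),(38,-25,28,418),(38,25,213,418),(-33,20,176,139),(33,-20,50,396),(33,20,193,396)]),(85,[(-38,-25,335,118),(-38,25,539,118),(33,20,514,396),(33,-20,360,396),(-33,-20,355,137),(-33,20,516,137)])]:
    for x,y,u,v in l:o.append(((x/1e3,(yc+y)/1e3,.020),f(u,v)))
for x0 in ([.52,.2,-.14],[.52,.2,-.14,0]):
    v,r=fitz(c,o,x0,0,0); print(v,np.degrees(v[2])); print(r.round(1).tolist())
    cy,sy=np.cos(v[2]),np.sin(v[2])
    for yc in (.001,.085):
        P=np.array([v[0]-sy*yc,v[1]+cy*yc,.012]); print(P,((P-t)@R).round(4))
print(np.degrees(np.arctan2(R[1,1],R[0,1]))-90)
print(atz(c,[f(435.5,268.5),f(113,271)],.012))
# cart top in tool
P=atz(c,[(323,336.5)],t[2]-.0465); print(P,(P-t)@R)
E
```

```text
[ 0.51884785  0.200849   -0.14660259] -8.39970960319095
[[-1.6, -1.5], [-1.3, 0.6], [0.1, 0.4], [-1.0, -0.5], [-3.1, 1.8], [-0.0, 1.6], [-0.1, -1.2], [2.0, -1.4], [1.0, 1.3], [0.8, 1.5], [0.4, -0.3], [2.5, -0.5]]
[0.51899393 0.20183827 0.012     ] [ 0.0381 -0.0813  0.1859]
[0.53126449 0.28493721 0.012     ] [0.0384 0.0027 0.1859]
[ 0.51951117  0.19995708 -0.14678435 -0.00596559] -8.410123712312185
[[-0.7, -0.5], [0.7, -0.8], [0.7, -0.9], [0.0, 0.3], [-1.3, 0.6], [0.7, 0.4], [-0.4, -0.2], [-0.0, -0.3], [-0.6, 0.1], [0.3, 0.3], [-0.1, 0.5], [0.7, 0.4]]
[0.51965743 0.20094633 0.012     ] [ 0.0373 -0.0821  0.1859]
[0.53194309 0.28404303 0.012     ] [0.0376 0.0019 0.1859]
-8.595001337428911
[[0.53129373 0.28390762 0.012     ]
 [0.51936028 0.20166916 0.012     ]]
[[0.5677316  0.27681533 0.15135747]] [[1.17891624e-03 6.57984131e-05 4.65004458e-02]]
```

```bash
python3 -m pendant '[{"xyz":[-0.018,0.0039,0],"turn":[0,0,0.003]},{"xyz":[-0.0182,0.0039,-0.012],"turn":[0,0,0]},{"xyz":[0,0,-0.03],"turn":[0,0,0]},{"xyz":[0,0,-0.03],"turn":[0,0,0]},{"xyz":[0,0,-0.01],"turn":[0,0,0]},{"xyz":[0,0,0],"turn":[0,0,0]},{"xyz":[0,0,0],"turn":[0,0,0]}]'
python3 - <<'E'
from h import *
from rig import bot
s=bot.sense();print(s['t'],s['tool_pos'],s['ee_rot'],s['qd'].max(),s['force'],s['width'])
c=snap(bot,'wrist','w4'); np.savez('pics/w4s.npz',t=s['tool_pos'],q=s['ee_rot'])
c=snap(bot,'scene','s4'); 
cv2.imwrite('pics/s4z.png',cv2.resize(c['p'][150:260,220:360,::-1],None,fx=5,fy=5,interpolation=cv2.INTER_CUBIC))
E
```

```text
t: 6.92
tool_pos: [0.5335, 0.2857, 0.1171]
ee_rot: [0.073, 0.997, 0.0, 0.001]
force: [0.2, 1.1, -2.2]
width: 0.393
6.925 [0.53350386 0.28566895 0.11712485] [7.29933587e-02 9.97332046e-01 4.45431250e-04 7.49623113e-04] 0.002891354114755131 [ 0.20855083  1.08815675 -2.19052063] 0.39275845167400836
```

View pics/w4.png

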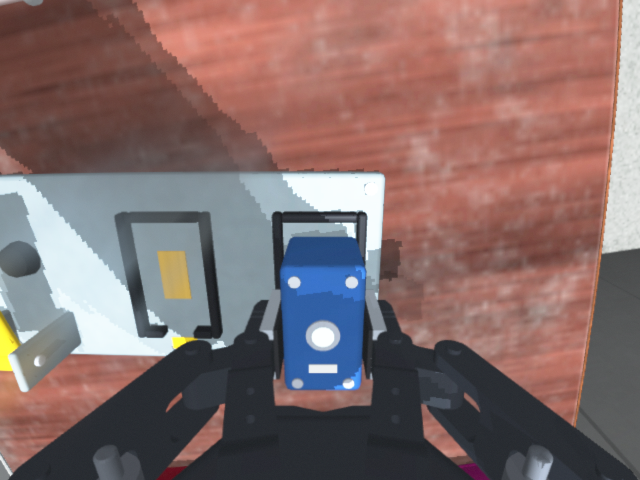

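View pics/s4z.png

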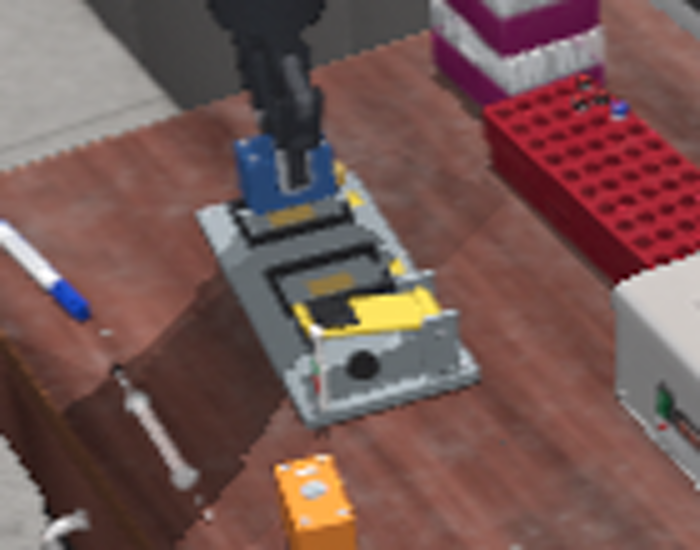

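```bash
cat > /dev/null
python3 - <<'E'
from h import *
c=load('w4'); s=np.load('pics/w4s.npz'); t,R=tf(s['t'],s['q'])
cv2.imwrite('pics/w4z.png',cv2.resize(c['p'][200:300,255:385,::-1],None,fx=6,fy=6,interpolation=cv2.INTER_CUBIC))
print(np.degrees(np.arctan2(R[1,1],R[0,1]))-90)
# predicted pocket corner proj for station est.
for P in [(.5195,.2003)]:
  v=-.1466
  for x,y,z in [(-38,-25,20),(-38,25,20),(-33,-20,20),(-33,20,20)]:
    X=np.array([P[0]+np.cos(v)*x/1e3-np.sin(v)*(y+85)/1e3,P[1]+np.sin(v)*x/1e3+np.cos(v)*(y+85)/1e3,z/1e3]); print(x,y,proj(c,X),((X-t)@R).round(4))
z=t[2]-.0887
for uv in [(289,238),(357,238)]:
    print((atz(c,[uv],z)-t)@R)
E
```

```text
-8.371830590717195
-38 -25 [[271.008319   214.59815114]] [ 0.0395 -0.0266  0.097 ]
-38 25 [[368.49142067 214.65038145]] [0.0395 0.0234 0.0971]
-33 -20 [[281.10334476 224.01097577]] [ 0.0345 -0.0216  0.0971]
-33 20 [[358.42935609 224.05017169]] [0.0345 0.0184 0.0971]
[[ 0.02961067 -0.01683632  0.08864098]]
[[0.02961105 0.01700154 0.08867475]]
```

View pics/w4z.png

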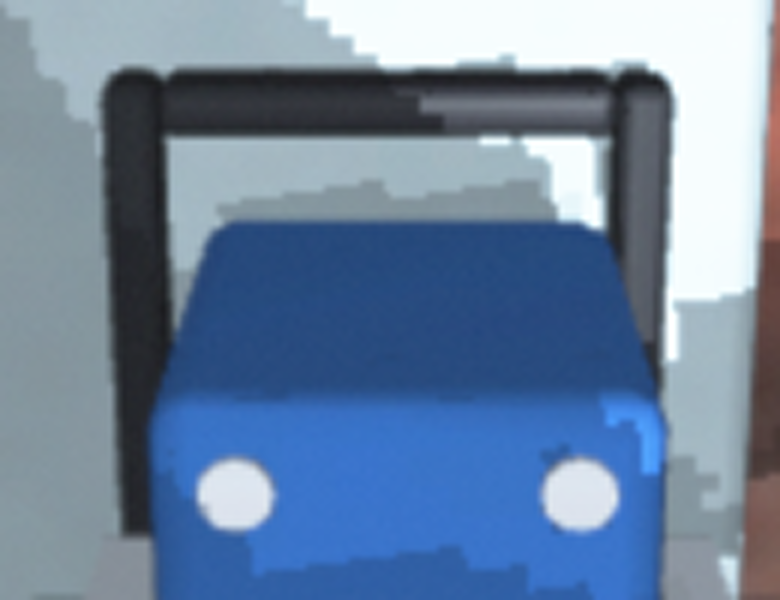

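```bash
python3 -m pendant '[{"xyz":[-0.0027,-0.0013,0],"turn":[0,0,0]},{"xyz":[0,0,0],"turn":[0,0,0]},{"xyz":[0,0,-0.006],"turn":[0,0,0]},{"xyz":[0,0,0],"turn":[0,0,0]},{"xyz":[0,0,0],"turn":[0,0,0]}]'
python3 - <<'E'
from h import *
from rig import bot
s=bot.sense();print(s['t'],s['tool_pos'],s['ee_rot'],s['qd'].max(),s['force'],s['width'])
c=snap(bot,'wrist','w5'); np.savez('pics/w5s.npz',t=s['tool_pos'],q=s['ee_rot'])
cv2.imwrite('pics/w5z.png',cv2.resize(c['p'][200:300,255:385,::-1],None,fx=6,fy=6,interpolation=cv2.INTER_CUBIC))
E
```

```text
t: 7.65
tool_pos: [0.5301, 0.2842, 0.1097]
ee_rot: [0.073, 0.997, -0.0, -0.0]
force: [-0.3, 0.0, -1.8]
width: 0.391
7.65 [0.5300683  0.28418486 0.10966122] [ 7.28353161e-02  9.97343949e-01 -1.78641043e-04 -1.78467394e-04] 0.002588478755218612 [-0.32113349  0.03293065 -1.76417981] 0.390979100376732
```

View pics/w5z.png

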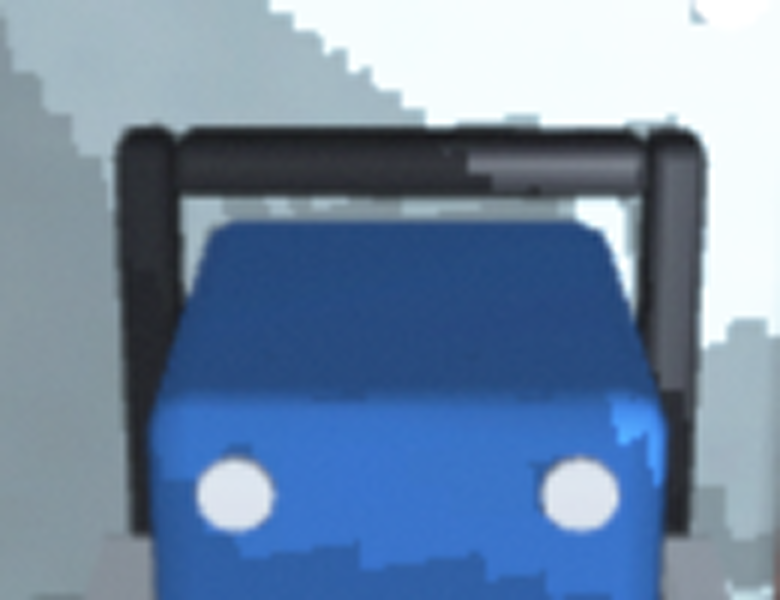

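```bash
python3 -m pendant '[{"xyz":[0.0007,0.0007,0],"turn":[0,0,0]},{"xyz":[0,0,-0.003],"turn":[0,0,0]},{"xyz":[0,0,-0.003],"turn":[0,0,0]},{"xyz":[0,0,-0.0025],"turn":[0,0,0]},{"xyz":[0,0,0],"turn":[0,0,0]},{"xyz":[0,0,0],"turn":[0,0,0]}]'
python3 - <<'E'
from h import *
from rig import bot
s=bot.sense();print(s['t'],s['tool_pos'],s['ee_rot'],s['qd'].max(),s['force'],s['width'])
c=snap(bot,'wrist','w6')
cv2.imwrite('pics/w6z.png',cv2.resize(c['p'][200:300,255:385,::-1],None,fx=6,fy=6,interpolation=cv2.INTER_CUBIC))
E
```

```text
t: 8.45
tool_pos: [0.5308, 0.2849, 0.1014]
ee_rot: [0.073, 0.997, -0.0, -0.0]
force: [0.0, -0.1, -1.1]
width: 0.388
8.45 [0.53081964 0.28492904 0.10136854] [ 7.28385877e-02  9.97343740e-01 -6.07029914e-05 -3.93730627e-05] 0.0019399584951760905 [ 0.04077325 -0.11050273 -1.09461288] 0.3878860225255238
```

View pics/w6z.png

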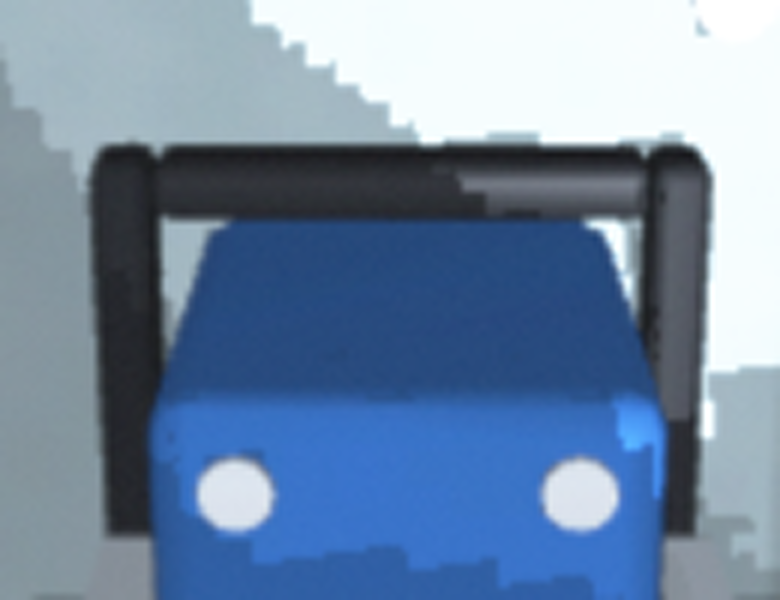

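```bash
python3 -m pendant '[{"xyz":[0,0,-0.001],"turn":[0,0,0]},{"xyz":[0,0,0],"turn":[0,0,0]},{"xyz":[0,0,0],"turn":[0,0,0]}]'
python3 -m pendant '[{"xyz":[0,0,0],"turn":[0,0,0]},{"xyz":[0,0,0],"turn":[0,0,0]},{"xyz":[0,0,0],"turn":[0,0,0]},{"xyz":[0,0,0],"turn":[0,0,0]},{"xyz":[0,0,0.03],"turn":[0,0,0]},{"xyz":[0,0,0.045],"turn":[0,0,0]},{"xyz":[0,0,0.045],"turn":[0,0,0]},{"xyz":[0,0,0.0],"turn":[0,0,0]}]' 0.2
python3 - <<'E'
from h import *
from rig import bot
s=bot.sense();print(s['t'],s['tool_pos'],s['ee_rot'],s['qd'].max(),s['force'],s['width'])
c=snap(bot,'wrist','w7'); np.savez('pics/w7s.npz',t=s['tool_pos'],q=s['ee_rot'])
cv2.imwrite('pics/w7z.png',cv2.resize(c['p'][160:310,180:440,::-1],None,fx=3,fy=3,interpolation=cv2.INTER_CUBIC))
E
```

```text
t: 8.88
tool_pos: [0.5309, 0.285, 0.1007]
ee_rot: [0.073, 0.997, 0.0, 0.0]
force: [-1.5, -0.0, 4.0]
width: 0.391
t: 9.88
tool_pos: [0.5323, 0.2857, 0.2242]
ee_rot: [0.073, 0.997, 0.002, 0.003]
force: [0.4, -0.5, -0.8]
width: 0.802
9.875 [0.5323257  0.28573547 0.22419403] [0.07283066 0.99733882 0.00174273 0.00281742] 0.038535062009212515 [ 0.40180957 -0.45200085 -0.75919036] 0.8019047689174301
```

View pics/w7z.png

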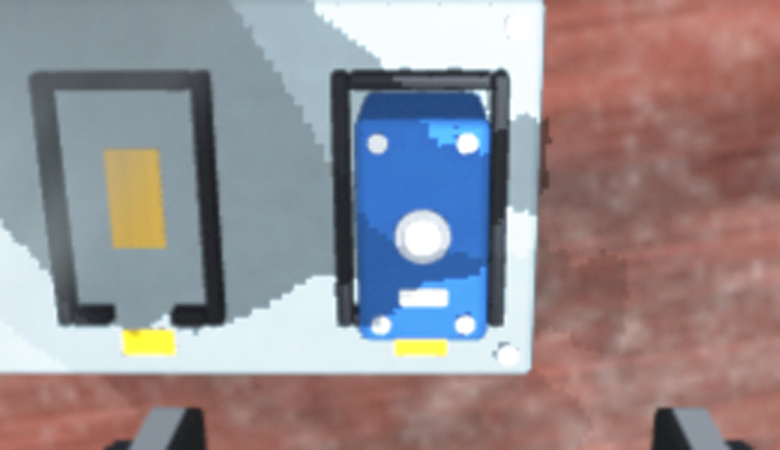

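```bash
python3 -m pendant '[{"xyz":[-0.003,-0.03,0],"turn":[0,0,-0.1]},{"xyz":[-0.005,-0.045,0],"turn":[0,0,-0.17]},{"xyz":[-0.005,-0.048,0],"turn":[0,0,-0.17]},{"xyz":[-0.005,-0.048,0],"turn":[0,0,-0.17]},{"xyz":[-0.005,-0.048,0],"turn":[0,0,-0.17]},{"xyz":[-0.005,-0.048,0],"turn":[0,0,-0.17]},{"xyz":[-0.005,-0.048,0],"turn":[0,0,-0.17]},{"xyz":[-0.005,-0.048,0],"turn":[0,0,-0.17]}]' 0
python3 -m pendant '[{"xyz":[-0.005,-0.048,0],"turn":[0,0,-0.17]},{"xyz":[-0.005,-0.048,0],"turn":[0,0,-0.17]},{"xyz":[-0.004,-0.048,0],"turn":[0,0,-0.17]},{"xyz":[-0.004,-0.045,0],"turn":[0,0,-0.17]},{"xyz":[0,-0.027,0],"turn":[0,0,-0.07]},{"xyz":[0,0,0],"turn":[0,0,0]},{"xyz":[0,0,0],"turn":[0,0,0]},{"xyz":[0,0,0],"turn":[0,0,0]}]'
python3 - <<'E'
from h import *
from rig import bot
s=bot.sense();print(s['t'],s['tool_pos'],s['ee_rot'],s['qd'].max(),s['force'])
c=snap(bot,'wrist','w8'); np.savez('pics/w8s.npz',t=s['tool_pos'],q=s['ee_rot'])
cv2.imwrite('pics/w8z.png',cv2.resize(c['p'][185:290,270:380,::-1],None,fx=6,fy=6,interpolation=cv2.INTER_CUBIC))
E
```

```text
t: 10.92
tool_pos: [0.4919, -0.0795, 0.2192]
ee_rot: [0.66, 0.751, -0.001, -0.001]
force: [0.9, 0.4, -0.6]
width: 1.0
t: 11.92
tool_pos: [0.4748, -0.293, 0.2201]
ee_rot: [0.888, 0.461, -0.0, -0.0]
force: [0.2, -0.4, 0.4]
width: 0.999
11.925 [ 0.47479232 -0.29302987  0.22005945] [ 8.87562262e-01  4.60687549e-01 -1.53718755e-04 -4.36730573e-04] 0.005940904085151 [ 0.16393551 -0.35918112  0.42699657]
```

View pics/w8.png

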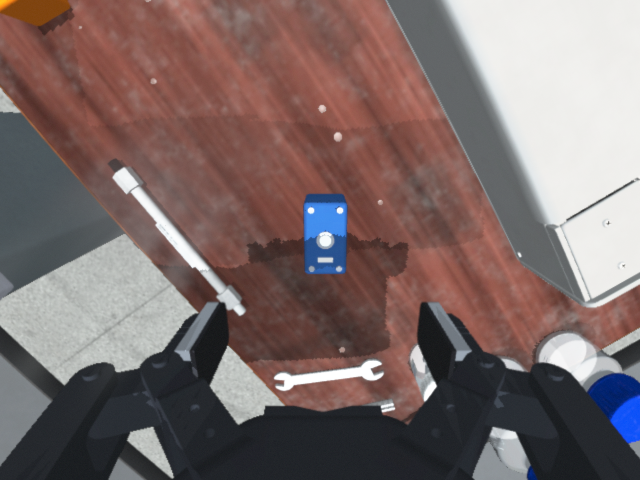

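View pics/w8z.png

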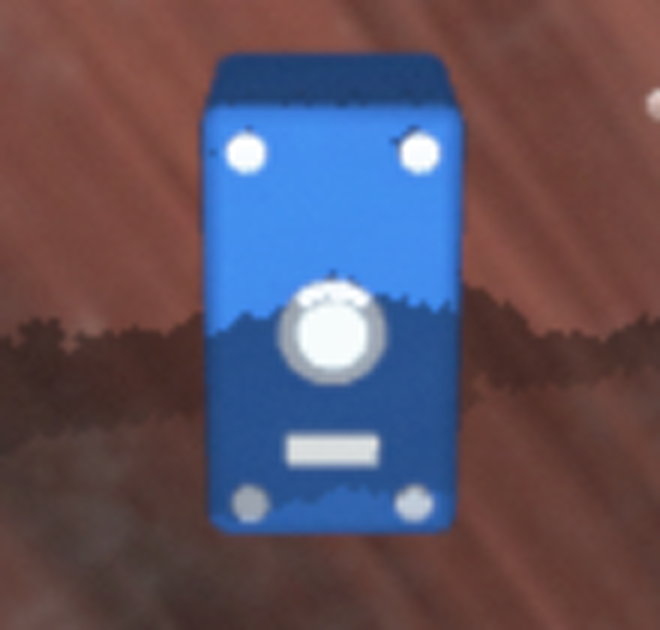

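Run:
```python
from h import *
c=load('w8'); s=np.load('pics/w8s.npz'); t,R=tf(s['t'],s['q'])
f=lambda l:np.array([((x+.5)/6-.5+270,(y+.5)/6-.5+185) for x,y in l])
for n,l in [('corn',[(203,105),(462,105),(457,533),(208,533)]),('scr',[(246,153),(419,153),(414,503),(250,503)])]:
    P=atz(c,f(l),.042); print(n,P.mean(0),((P.mean(0)-t)@R).round(4)); d=P[2:].mean(0)-P[:2].mean(0); print(np.degrees(np.arctan2(d[1],d[0])),np.linalg.norm(d))
P=atz(c,f([(332,332)]),.042);print(P,(P-t)@R)
print("jaw az",np.degrees(np.arctan2(R[1,1],R[0,1])))
```

```text
corn [ 0.47617415 -0.29387046  0.042     ] [1.000e-04 1.800e-03 1.781e-01]
-124.97712609261123 0.05837885823964307
scr [ 0.4756318  -0.29458608  0.042     ] [-0.0008  0.0017  0.1781]
-125.05718139455232 0.04784524568887037
[[ 0.47568015 -0.29446015  0.042     ]] [[-0.00068173  0.00171248  0.17805787]]
jaw az -35.13702491399103
```

```bash
python3 -m pendant '[{"xyz":[0.0009,-0.0015,-0.02],"turn":[0,0,0]},{"xyz":[0,0,-0.04],"turn":[0,0,0]},{"xyz":[0,0,-0.04],"turn":[0,0,0]},{"xyz":[0,0,-0.022],"turn":[0,0,0]},{"xyz":[0,0,-0.01],"turn":[0,0,0]},{"xyz":[0,0,0],"turn":[0,0,0]},{"xyz":[0,0,0],"turn":[0,0,0]}]' 0
python3 -m pendant '[{"xyz":[0,0,0],"turn":[0,0,0]},{"xyz":[0,0,0],"turn":[0,0,0]},{"xyz":[0,0,0],"turn":[0,0,0]},{"xyz":[0,0,0],"turn":[0,0,0]},{"xyz":[0,0,0],"turn":[0,0,0]},{"xyz":[0,0,0],"turn":[0,0,0]}]' 1 40
```

```text
t: 12.85
tool_pos: [0.4763, -0.2958, 0.0894]
ee_rot: [0.888, 0.46, 0.0, 0.001]
force: [0.8, -0.7, -0.1]
width: 0.998
t: 13.6
tool_pos: [0.4759, -0.2957, 0.0888]
ee_rot: [0.888, 0.46, 0.0, 0.0]
force: [-0.4, -0.1, 6.2]
width: 0.389
```

```bash
python3 -m pendant '[{"xyz":[0,0,0.02],"turn":[0,0,0]},{"xyz":[0,0,0.045],"turn":[0,0,0]},{"xyz":[0.003,0.02,0.045],"turn":[0,0,0.1]},{"xyz":[0.003,0.04,0],"turn":[0,0,0.17]},{"xyz":[0.003,0.043,0],"turn":[0,0,0.17]},{"xyz":[0.003,0.043,0],"turn":[0,0,0.17]},{"xyz":[0.003,0.043,0],"turn":[0,0,0.17]},{"xyz":[0.003,0.043,0],"turn":[0,0,0.17]}]'
python3 -m pendant '[{"xyz":[0.003,0.043,0],"turn":[0,0,0.17]},{"xyz":[0.003,0.043,0],"turn":[0,0,0.17]},{"xyz":[0.003,0.043,0],"turn":[0,0,0.17]},{"xyz":[0.004,0.043,0],"turn":[0,0,0.17]},{"xyz":[0.004,0.043,0],"turn":[0,0,0.17]},{"xyz":[0.004,0.043,0],"turn":[0,0,0.17]},{"xyz":[0.004,0.008,0],"turn":[0,0,0.067]},{"xyz":[0.002,0,0],"turn":[0,0,0]}]'
python3 -m pendant '[{"xyz":[0,0,0],"turn":[0,0,0]},{"xyz":[0,0,0],"turn":[0,0,0]}]'
```

```text
t: 14.6
tool_pos: [0.4935, -0.0622, 0.1981]
ee_rot: [0.577, 0.817, -0.0, -0.0]
force: [-0.6, -0.9, -1.9]
width: 0.394
t: 15.6
tool_pos: [0.5206, 0.2031, 0.1978]
ee_rot: [0.074, 0.997, -0.0, -0.0]
force: [0.5, 0.1, -1.1]
width: 0.389
t: 15.85
tool_pos: [0.5206, 0.2016, 0.1983]
ee_rot: [0.075, 0.997, -0.0, -0.0]
force: [1.5, -1.1, -1.7]
width: 0.388
```

```bash
python3 -m pendant '[{"xyz":[-0.0022,0.0003,-0.02],"turn":[0,0,0.003]},{"xyz":[0,0,-0.035],"turn":[0,0,0]},{"xyz":[0,0,-0.022],"turn":[0,0,0]},{"xyz":[0,0,-0.009],"turn":[0,0,0]},{"xyz":[0,0,0],"turn":[0,0,0]},{"xyz":[0,0,0],"turn":[0,0,0]}]'
python3 - <<'E'
from h import *
from rig import bot
s=bot.sense();print(s['t'],s['tool_pos'],s['ee_rot'],s['qd'].max(),s['force'],s['width'])
c=snap(bot,'wrist','w9')
cv2.imwrite('pics/w9z.png',cv2.resize(c['p'][200:300,255:385,::-1],None,fx=6,fy=6,interpolation=cv2.INTER_CUBIC))
E
```

```text
t: 16.6
tool_pos: [0.5191, 0.2028, 0.1134]
ee_rot: [0.073, 0.997, 0.0, 0.001]
force: [-0.8, -0.9, -2.0]
width: 0.39
16.6 [0.51909985 0.20279787 0.11337023] [7.30354455e-02 9.97329071e-01 2.83804349e-04 6.84092027e-04] 0.0045631084410684055 [-0.80287459 -0.87479784 -1.99900966] 0.3904696383679067
```

View pics/w9z.png

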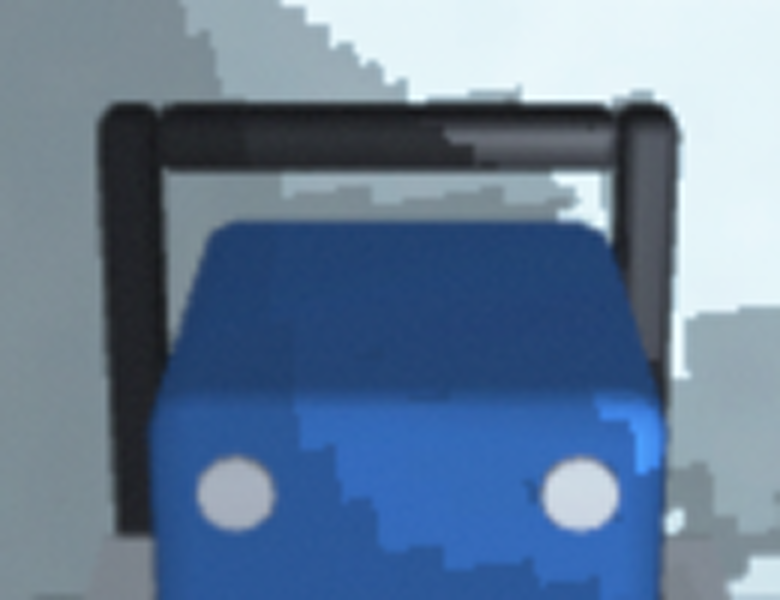

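View pics/w9.png

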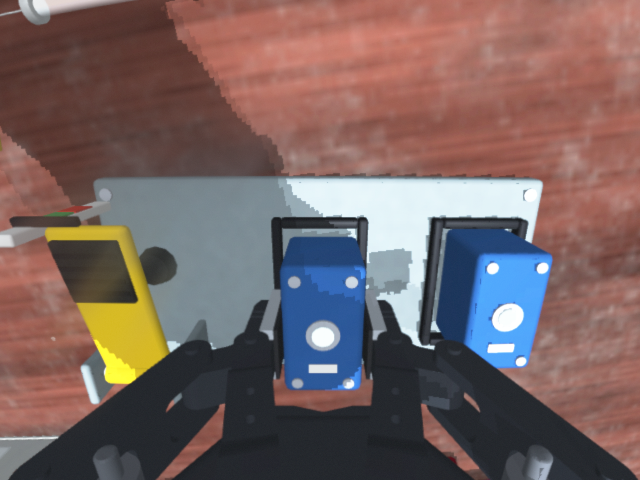

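```bash
python3 -m pendant '[{"xyz":[-0.0004,-0.0013,0],"turn":[0,0,0]},{"xyz":[0,0,-0.0035],"turn":[0,0,0]},{"xyz":[0,0,0],"turn":[0,0,0]},{"xyz":[0,0,0],"turn":[0,0,0]}]'
python3 - <<'E'
from h import *
from rig import bot
s=bot.sense();print(s['t'],s['tool_pos'],s['ee_rot'],s['qd'].max(),s['force'],s['width'])
c=snap(bot,'wrist','w10')
cv2.imwrite('pics/w10z.png',cv2.resize(c['p'][200:300,255:385,::-1],None,fx=6,fy=6,interpolation=cv2.INTER_CUBIC))
E
```

```text
t: 17.15
tool_pos: [0.5181, 0.2014, 0.1088]
ee_rot: [0.073, 0.997, -0.0, -0.0]
force: [0.6, -0.4, -0.8]
width: 0.392
17.15 [0.51810656 0.20144059 0.10881748] [ 7.28327789e-02  9.97344161e-01 -7.87676573e-05 -6.78611637e-05] 0.0010485822611884163 [ 0.57375287 -0.43532341 -0.81250364] 0.3923107341302513
```

View pics/w10z.png

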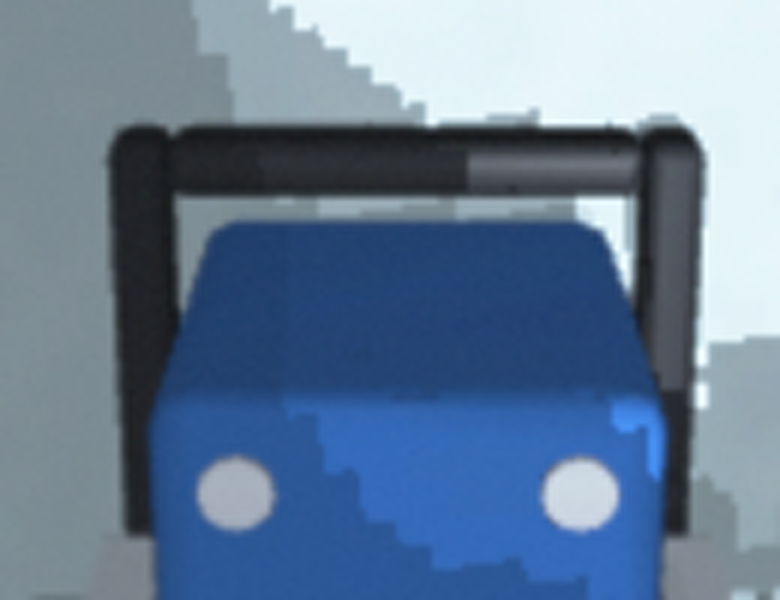

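Centred: side gaps are 32 and 35 zoom px, and the near gap is about 2.3 mm. I'll lower it and release.

```bash
python3 -m pendant '[{"xyz":[0.0005,0,-0.003],"turn":[0,0,0]},{"xyz":[0,0,-0.003],"turn":[0,0,0]},{"xyz":[0,0,-0.002],"turn":[0,0,0]},{"xyz":[0,0,0],"turn":[0,0,0]},{"xyz":[0,0,0],"turn":[0,0,0]}]'
```

```text
t: 17.82
tool_pos: [0.5186, 0.2014, 0.1008]
ee_rot: [0.073, 0.997, -0.0, -0.0]
force: [-0.1, -0.2, -1.0]
width: 0.395
```

```bash
python3 -m pendant '[{"xyz":[0,0,-0.0005],"turn":[0,0,0]},{"xyz":[0,0,0],"turn":[0,0,0]}]'
python3 -m pendant '[{"xyz":[0,0,0],"turn":[0,0,0]},{"xyz":[0,0,0],"turn":[0,0,0]},{"xyz":[0,0,0],"turn":[0,0,0]},{"xyz":[0,0,0],"turn":[0,0,0]},{"xyz":[0,0,0.03],"turn":[0,0,0]},{"xyz":[0,0,0.045],"turn":[0,0,0]},{"xyz":[0,0,0.045],"turn":[0,0,0]},{"xyz":[0,0,0.0],"turn":[0,0,0]}]' 0.2
python3 -m pendant '[{"xyz":[0,0,0],"turn":[0,0,0]},{"xyz":[0,0,0],"turn":[0,0,0]}]'
python3 - <<'E'
from h import *
from rig import bot
s=bot.sense();print(s['t'],s['tool_pos'],s['ee_rot'],s['qd'].max(),s['force'],s['width'])
c=snap(bot,'wrist','w11'); np.savez('pics/w11s.npz',t=s['tool_pos'],q=s['ee_rot'])
cv2.imwrite('pics/w11z.png',cv2.resize(c['p'][150:310,170:430,::-1],None,fx=3,fy=3,interpolation=cv2.INTER_CUBIC))
c=snap(bot,'scene','s11'); 
cv2.imwrite('pics/s11z.png',cv2.resize(c['p'][150:260,220:360,::-1],None,fx=5,fy=5,interpolation=cv2.INTER_CUBIC))
E
```

```text
t: 18.08
tool_pos: [0.5186, 0.2014, 0.1008]
ee_rot: [0.073, 0.997, -0.0, 0.0]
force: [-1.2, -1.4, 6.1]
width: 0.391
t: 19.08
tool_pos: [0.5202, 0.202, 0.2238]
ee_rot: [0.073, 0.997, 0.001, 0.003]
force: [1.2, 1.1, -0.2]
width: 0.797
t: 19.32
tool_pos: [0.518, 0.2012, 0.219]
ee_rot: [0.073, 0.997, -0.001, -0.001]
force: [0.4, -0.1, -0.5]
width: 0.801
19.325 [0.51801487 0.2011722  0.21899   ] [ 7.28402189e-02  9.97342885e-01 -5.57493931e-04 -1.07748022e-03] 0.0031795816648804084 [ 0.43591815 -0.06250708 -0.54210648] 0.8009901298294922
```

View pics/w11z.png

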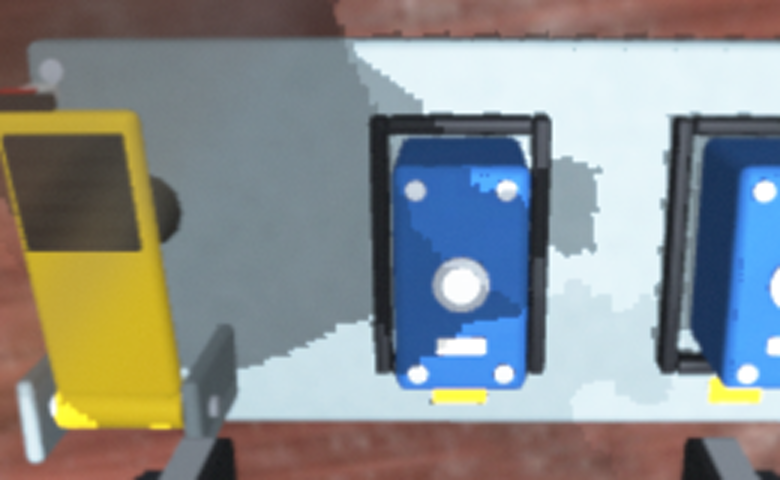

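View pics/s11z.png

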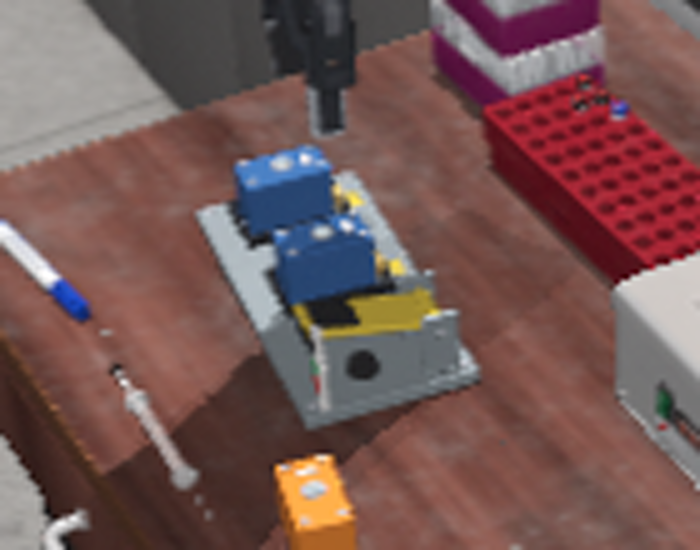

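View pics/w11.png

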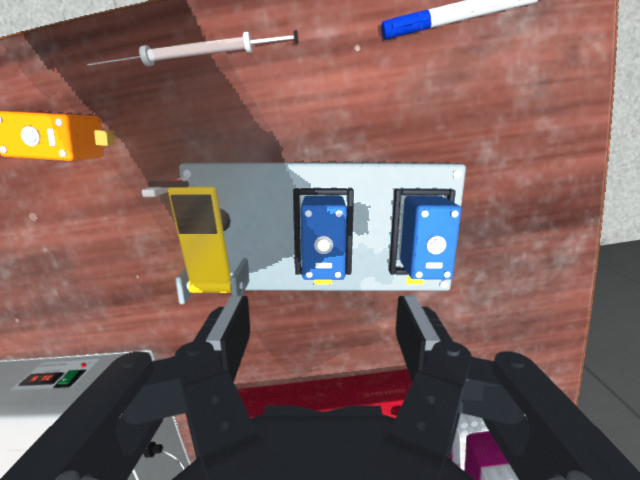

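Run:
```python
from h import *
c=load('w11')
f=lambda l:np.array([((x+.5)/3-.5+170,(y+.5)/3-.5+150) for x,y in l])
q=f([(5,136),(122,134),(140,250),(28,250),(73,192)])
print(dep(c,q)); print(atz(c,q,.064))
q=f([(110,330),(60,118)]);print(dep(c,q))
print(dep(c,[(150,191),(160,190)]))
c=load('w7');
for n in ['w1','w3','w9']:
    pass
c=load('top0'); q=np.array([((x+.5)/6-.5+170,(y+.5)/6-.5+195) for x,y in [(511,303),(556,347),(545,155)]]); print(dep(c,q),atz(c,q[:1],.064),atz(c,q[1:2],.074))
```

```text
[[0.46336729 0.10470942 0.06549836]
 [0.4673191  0.13045732 0.06270344]
 [0.49563082 0.12690585 0.05998155]
 [0.49174705 0.09964699 0.05957072]
 [0.47885522 0.11572937 0.06283345]]
[[0.46352843 0.10398298 0.064     ]
 [0.46715864 0.13092992 0.064     ]
 [0.49464039 0.12841569 0.064     ]
 [0.49073265 0.10183686 0.064     ]
 [0.47865099 0.11623114 0.064     ]]
[[0.51747985 0.1107669  0.05131545]
 [0.46169288 0.1166838  0.06154568]]
[[0.45784673 0.09460116 0.0725042 ]
 [0.45891266 0.09750243 0.06477881]]
[[0.48000245 0.1151576  0.06323632]
 [0.45996733 0.09354976 0.07670639]
 [0.54572112 0.10541055 0.05037915]] [[0.47988684 0.11504042 0.064     ]] [[0.46034436 0.09392953 0.074     ]]
```

```bash
python3 -m pendant '[{"xyz":[-0.005,-0.01,0],"turn":[0,0,-0.1]},{"xyz":[-0.005,-0.011,0],"turn":[0,0,-0.18]},{"xyz":[-0.005,-0.011,0],"turn":[0,0,-0.18]},{"xyz":[-0.005,-0.011,0],"turn":[0,0,-0.18]},{"xyz":[-0.005,-0.011,0],"turn":[0,0,-0.18]},{"xyz":[-0.005,-0.011,0],"turn":[0,0,-0.18]},{"xyz":[-0.005,-0.011,0],"turn":[0,0,-0.18]},{"xyz":[-0.005,-0.009,0],"turn":[0,0,-0.18]}]' 1 40
python3 -m pendant '[{"xyz":[0,0,-0.02],"turn":[0,0,-0.18]},{"xyz":[0,0,-0.025],"turn":[0,0,-0.03]},{"xyz":[0,0,-0.015],"turn":[0,0,0]},{"xyz":[0,0,0],"turn":[0,0,0]},{"xyz":[0,0,0],"turn":[0,0,0]}]'
python3 - <<'E'
from h import *
from rig import bot
s=bot.sense();print(s['t'],s['tool_pos'],s['ee_rot'],s['qd'].max(),s['force'],s['width'])
c=snap(bot,'wrist','w12')
c=snap(bot,'scene','s12'); 
cv2.imwrite('pics/s12z.png',cv2.resize(c['p'][150:260,220:360,::-1],None,fx=5,fy=5,interpolation=cv2.INTER_CUBIC))
E
```

```text
t: 20.42
tool_pos: [0.4782, 0.116, 0.2197]
ee_rot: [0.686, 0.728, -0.001, -0.0]
force: [0.6, -0.1, -0.3]
width: 0.0
t: 21.05
tool_pos: [0.4788, 0.1165, 0.1606]
ee_rot: [0.756, 0.654, -0.0, -0.0]
force: [-1.1, -0.3, 0.6]
width: -0.002
21.05 [0.4788072  0.11646691 0.16061033] [ 7.56451503e-01  6.54049785e-01 -4.06647657e-05 -3.11702349e-05] 0.00583139251321437 [-1.08975175 -0.31113457  0.58878728] -0.001988358124405009
```

View pics/w12.png

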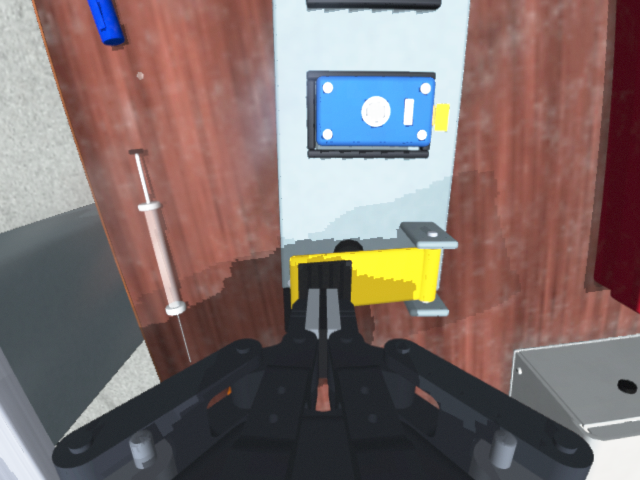

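View pics/s12z.png

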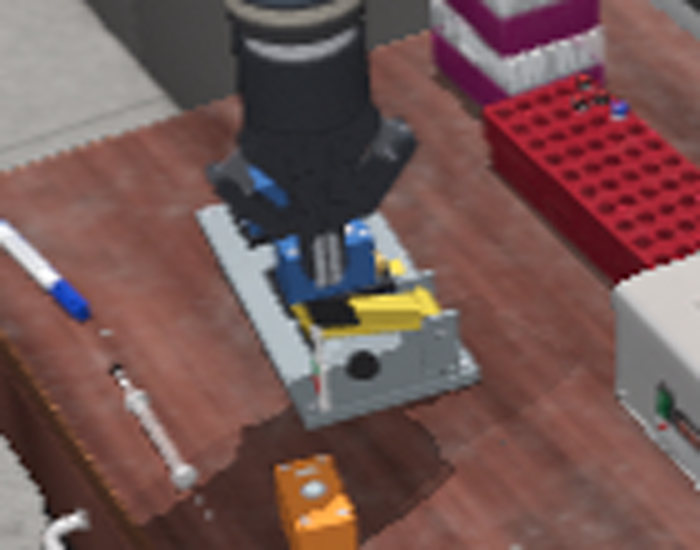

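The closed fingers stand over the pad at about (322,290). I'll lower slowly from here.

```bash
python3 -m pendant '[{"xyz":[0,0,-0.01],"turn":[0,0,0]},{"xyz":[0,0,-0.01],"turn":[0,0,0]},{"xyz":[0,0,-0.002],"turn":[0,0,0]},{"xyz":[0,0,0],"turn":[0,0,0]},{"xyz":[0,0,0],"turn":[0,0,0]}]'
python3 -m pendant '[{"xyz":[0,0,-0.0015],"turn":[0,0,0]},{"xyz":[0,0,-0.0015],"turn":[0,0,0]},{"xyz":[0,0,0],"turn":[0,0,0]},{"xyz":[0,0,0],"turn":[0,0,0]}]'
```

```text
t: 21.78
tool_pos: [0.4787, 0.1164, 0.1384]
ee_rot: [0.756, 0.654, 0.0, 0.0]
force: [0.4, 0.6, -0.6]
width: -0.003
t: 22.28
tool_pos: [0.4785, 0.1165, 0.1354]
ee_rot: [0.756, 0.654, -0.0, -0.0]
force: [-2.7, 0.5, 4.9]
width: -0.001
```

```bash
python3 -m pendant '[{"xyz":[0,0,-0.0015],"turn":[0,0,0]},{"xyz":[0,0,-0.0015],"turn":[0,0,0]},{"xyz":[0,0,-0.0015],"turn":[0,0,0]},{"xyz":[0,0,-0.0015],"turn":[0,0,0]},{"xyz":[0,0,-0.0015],"turn":[0,0,0]},{"xyz":[0,0,0],"turn":[0,0,0]},{"xyz":[0,0,0],"turn":[0,0,0]}]'
python3 -m pendant '[{"xyz":[0,0,-0.0015],"turn":[0,0,0]},{"xyz":[0,0,-0.0015],"turn":[0,0,0]},{"xyz":[0,0,0],"turn":[0,0,0]},{"xyz":[0,0,0],"turn":[0,0,0]}]'
python3 - <<'E'
from h import *
from rig import bot
s=bot.sense();print(s['t'],s['tool_pos'],s['ee_rot'],s['qd'].max(),s['force'],s['width'])
c=snap(bot,'wrist','w13')
c=snap(bot,'scene','s13'); 
cv2.imwrite('pics/s13z.png',cv2.resize(c['p'][190:240,260:330,::-1],None,fx=10,fy=10,interpolation=cv2.INTER_CUBIC))
uv,P,col=cloud(c,275,315,195,225)
m=(col[:,0]>150)&(col[:,1]>120)&(col[:,2]<90); Q=P[m]; print(m.sum())
c_,s_=np.cos(-.1466),np.sin(-.1466); L=(Q-[.5195,.2005,0])@np.array([[c_,-s_,0],[s_,c_,0],[0,0,1]])
for a,b in [(-50,-30),(-30,-10),(-10,10),(10,30)]:
    k=(L[:,0]*1e3>a)&(L[:,0]*1e3<b); print(a,k.sum(),np.median(L[k],0) if k.any() else '')
E
```

```text
t: 23.15
tool_pos: [0.4781, 0.1165, 0.1279]
ee_rot: [0.756, 0.654, -0.0, -0.0]
force: [-5.6, 2.0, 6.7]
width: -0.002
t: 23.65
tool_pos: [0.4779, 0.1165, 0.1249]
ee_rot: [0.756, 0.654, -0.0, -0.001]
force: [-6.2, 1.3, 7.9]
width: -0.002
23.65 [0.47790012 0.11649023 0.12490194] [ 7.56398651e-01  6.54110453e-01 -4.74025746e-04 -6.08996324e-04] 0.0009320257894065621 [-6.2214304   1.26278012  7.87449973] -0.0022724878263021826
124
-50 8 [-0.03703297 -0.10265116  0.04583957]
-30 16 [-0.01379299 -0.10405451  0.04782206]
-10 42 [-0.00067155 -0.09776397  0.04767562]
10 38 [ 0.01827824 -0.09365085  0.04777999]
```

View pics/s13z.png

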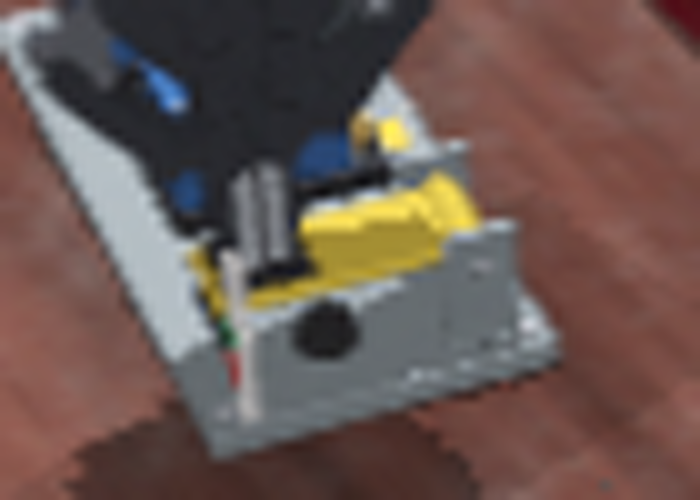

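View pics/w13.png

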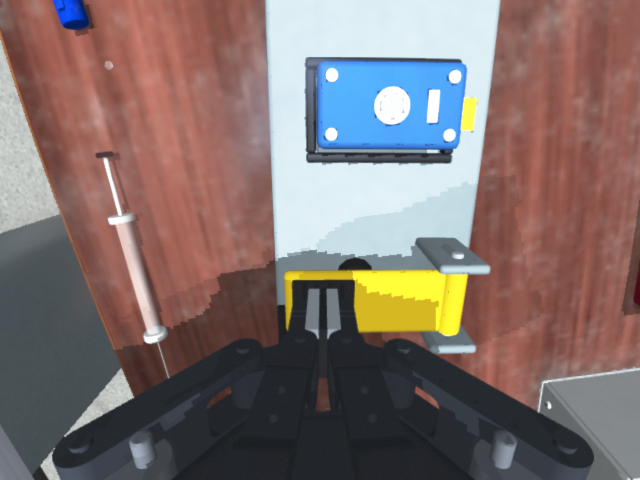

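```bash
python3 -m pendant '[{"xyz":[0,0,-0.0006],"turn":[0,0,0]},{"xyz":[0,0,0],"turn":[0,0,0]},{"xyz":[0,0,0],"turn":[0,0,0]},{"xyz":[0,0,0],"turn":[0,0,0]},{"xyz":[0,0,0],"turn":[0,0,0]},{"xyz":[0,0,0],"turn":[0,0,0]},{"xyz":[0,0,0],"turn":[0,0,0]},{"xyz":[0,0,0],"turn":[0,0,0]}]'
python3 -m pendant '[{"xyz":[0,0,0],"turn":[0,0,0]},{"xyz":[0,0,0],"turn":[0,0,0]},{"xyz":[0,0,0],"turn":[0,0,0]},{"xyz":[0,0,0],"turn":[0,0,0]},{"xyz":[0,0,0],"turn":[0,0,0]},{"xyz":[0,0,0],"turn":[0,0,0]},{"xyz":[0,0,0],"turn":[0,0,0]},{"xyz":[0,0,0],"turn":[0,0,0]}]'
python3 - <<'E'
from h import *
from rig import bot
c=snap(bot,'top','t14')
cv2.imwrite('pics/t14z.png',cv2.resize(c['p'][195:270,170:290,::-1],None,fx=6,fy=6,interpolation=cv2.INTER_CUBIC))
cv2.imwrite('pics/t14.png',c['p'][:,:,::-1])
E
```

```text
t: 24.75
tool_pos: [0.4778, 0.1165, 0.1243]
ee_rot: [0.756, 0.654, -0.0, -0.001]
force: [-6.8, 1.5, 8.1]
width: 0.001
t: 25.75
tool_pos: [0.4778, 0.1165, 0.1243]
ee_rot: [0.756, 0.654, -0.0, -0.001]
force: [-5.6, 1.4, 8.2]
width: 0.004
```

View pics/t14z.png

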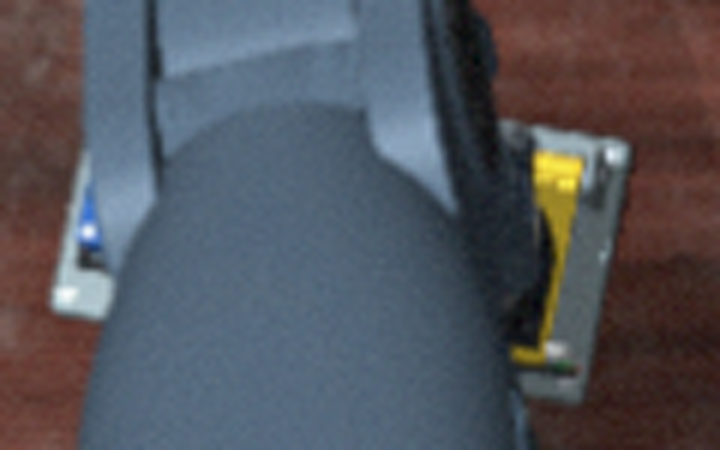

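View pics/t14.png

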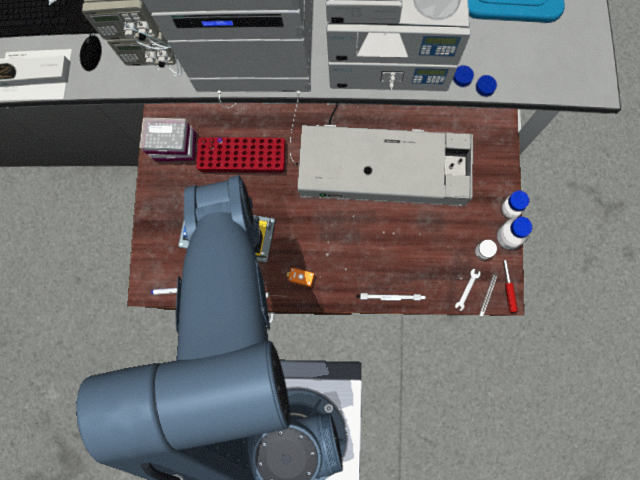

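The arm hides most of the station from the top camera. The jar, bottles and spanner haven't moved. The press has held steady for 2 s at 8 N with the tip at about 51 mm, so I'm handing the job in.

```bash
python3 -c "
from rig import bot
print(bot.finish_job())"
```

```text
the job is handed in; nothing more can be done
None
```

I put both blue cartridges into the station's pockets with their tabs in the far notches and let go of them. I then pressed the paddle down half-way with the closed fingertips and handed the job in at about 26 s, still holding it. The hand-in reports no verdict, so the outcome is judged only from my own checks below.

- **Cartridges:** wrist and scene pictures taken after the releases show both upright inside the pocket walls with their tabs over the notches. Each went down to floor height at release. The last wrist picture, taken while pressing, shows the right-hand one still seated. The left one was mostly out of view by then, so I did not re-check it at the very end.
- **Paddle:** depth readings on its top, taken 0.6 mm before the final position, were flat at about 48 mm, meaning level. The fingertips ended about 51 mm above the table, which corresponds to about 0.2 rad. The vertical push was steady at 8.1–8.2 N over the last 2 s, with about 6 N of sideways friction. I took the angle from these numbers, because the pointer and green mark were too small to read in the pictures.
- **Bystanders:** the jar, bottles, spanner and orange look-alike had not visibly moved in the last top picture.
- **Disagreement:** the wrist camera's known sizes came out 2–3% small, giving pocket positions that differed by about 1.3 mm. I centred each cartridge by the gaps seen to the pocket walls before lowering it.

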